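# Shut the gas and pack the burner kit, tall parts last

## Task

Lesson over: first shut the bench gas tap fully, up to its stop without forcing it. Then pack the kit tray: the flat spatula case goes into the middle pocket first, while the end pockets are still empty, and after it the two tall parts, the burner and the amber reagent bottle, upright, one in each end pocket, whichever you like. The pocket rests stand at heights nobody noted, so feel each part gently down onto its rest, neither dropping nor ramming it, let go of everything, and leave the dish, wash bottle and jar where they stand.

Things in the scene. Friction and masses are not known exactly. Their poses are not given: they have to be found in the camera images.
- cock (a joint): Quarter-turn handle of the bench gas tap. 0 = open (handle points the same way as the brass outlet nozzle), 1.571 = shut, against a hard stop, handle square to the nozzle. Shutting turns it clockwise seen from above. Light steady friction (about 0.12 N m), stays where left.
- tap_axis (a point): Point on the tap's upright turning axis at half the handle blade's height (99 mm over the bench). Frame of the tap body, which does not turn: the nozzle points along its -x, z up. The tap is fixed to the bench; its brass body is 36 mm across, its foot 60 mm; the nozzle reaches 64 mm from the axis, top of it 9 mm above its centre line which is 31 mm below this point.
- handle_end (a point): Outer end of the tap's black handle, 75 mm from the axis, at half the blade's height. The blade is a straight bar 12 mm wide and 16 mm high, of which 63 mm stands clear of the 24 mm hub; it sits on top of the tap, nothing above it.
- tray: Grey plastic kit tray fixed on the bench, 128 mm (x) by 224 mm (y), 42 mm high; origin at the centre of its underside, z up. 4 mm walls. In a row along y: end pocket 74 x 74 mm, middle pocket 120 mm (x) by 60 mm (y), end pocket 74 x 74 mm. Narrow troughs with stoppers in front (-x) of the end pockets stay as they are.
- pocket_mid (a point): Centre of the middle pocket, on the tray's floor, 4 mm above its underside (axes as the tray). In every pocket, the middle and both ends, lies a bare aluminium rest plate set at its own height: its top is anywhere from 9 to 33 mm above the tray's underside, not reported. Each sits on a springy mount that gives 4 mm at 12 N, then is solid.
- pocket_left (a point): Centre of the end pocket on the tray's +y side, on the tray's floor, 4 mm above its underside.
- pocket_right (a point): Centre of the end pocket on the tray's -y side, on the tray's floor, 4 mm above its underside.
- case_c (a point): Centre, half-way up (30 mm), of the flat grey spatula case: box 104 mm (x) by 48 mm (y) by 30 mm high, on top of it a grip rib 84 mm long (x), 14 mm wide (y), from 29 to 60 mm above the underside. About 0.25 kg.
- burner_c (a point): Centre, half-way up (79 mm), of the upright gas burner: round foot 60 mm across and 20 mm high, upright steel tube 20 mm across up to 158 mm (lip 23 mm across in the top 6 mm), brass collar 27 mm across from 42 to 64 mm, short side spigot at 30 mm height that stays within the foot's outline. About 0.4 kg, low centre of mass.
- reagent_c (a point): Centre, half-way up (70 mm), of the amber reagent bottle: body 62 mm across, straight sides up to 104 mm, round shoulder, black cap 33 mm across from 122 to 140 mm (fixed). About 0.35 kg.
- dish_c (a point): Bystander: white porcelain dish, 56 mm across, 30 mm high; centre half-way up.
- wash_bottle_c (a point): Bystander: white wash bottle, 72 mm across, 173 mm high plus spout; point 85 mm up its axis.
- jar_c (a point): Bystander: white jar, 60 mm across, 100 mm high; centre half-way up.
Mind the look-alikes: they are no part of the job. What is shaped like the part that bears case_c but purple is not meant.

How it is judged:
On the way, in this order (a step that is already met when the one before it is completed fails the run):
1. the gas tap is shut against its stop (handle at 1.49 rad or more), nothing tall in the tray yet (value of joint cock above 1.49 rad and horizontal distance between each of burner_c, reagent_c and tray above 0.15 m), for 0.1 s.
2. the case lies released in the middle pocket while both tall parts are still away from the tray (all of step 1 and horizontal distance between case_c and pocket_mid below 0.014 m and z of case_c in the frame of tray below 0.068 m and angle between case_c's own z axis and vertical below 0.09 rad and contact force between case and tray above 0.3 N and angle between the x axis of case_c and the x axis of tray, either way round below 0.25 rad and contact force between case and the fingers below 0.1 N), for 0.2 s.
At the end, for the whole second after the job is handed in: Tap at 1.49 rad or more; case in the middle pocket (along it within 0.25 rad), burner and bottle one in each end pocket; each within 14 mm of its pocket centre, tilt under 0.09 rad, underside below 38 mm over the tray underside, bearing on its rest, released, still (value of joint cock above 1.49 rad and horizontal distance between case_c and pocket_mid below 0.014 m and z of case_c in the frame of tray below 0.068 m and angle between case_c's own z axis and vertical below 0.09 rad and contact force between case and tray above 0.3 N and angle between the x axis of case_c and the x axis of tray, either way round below 0.25 rad and (((horizontal distance between burner_c and pocket_left below 0.014 m and z of burner_c in the frame of tray below 0.117 m and angle between burner_c's own z axis and vertical below 0.09 rad and contact force between burner and tray above 0.3 N) and (horizontal distance between reagent_c and pocket_right below 0.014 m and z of reagent_c in the frame of tray below 0.108 m and angle between reagent_c's own z axis and vertical below 0.09 rad and contact force between reagent and tray above 0.3 N)) or ((horizontal distance between burner_c and pocket_right below 0.014 m and z of burner_c in the frame of tray below 0.117 m and angle between burner_c's own z axis and vertical below 0.09 rad and contact force between burner and tray above 0.3 N) and (horizontal distance between reagent_c and pocket_left below 0.014 m and z of reagent_c in the frame of tray below 0.108 m and angle between reagent_c's own z axis and vertical below 0.09 rad and contact force between reagent and tray above 0.3 N))) and contact force between each of case, burner, reagent and the fingers below 0.1 N and linear speed of each of case, burner, reagent below 0.02 m/s); the robot touches nothing.
It fails at once if a kit part is dropped (over 0.35 m/s with no finger on it: a fall of about 6 mm) ((linear speed of case above 0.35 m/s and contact force between case and the fingers below 0.1 N) or (linear speed of burner above 0.35 m/s and contact force between burner and the fingers below 0.1 N) or (linear speed of reagent above 0.35 m/s and contact force between reagent and the fingers below 0.1 N)).
It fails at once if a kit part is rammed into the tray (over 45 N) (contact force between any of case, burner, reagent and tray above 45 N).
It fails at once if the tap handle is forced (over 45 N) (contact force between cock and the arm above 45 N).
It fails at once if a bystander is moved by more than 30 mm (distance of any of dish_c, wash_bottle_c, jar_c from where it was at the start of the episode above 0.03 m).
It also fails if it takes over 72 s, if anything falls off the work surface, if the arm or the gripper's body presses on something with over 40 N, if the wrist force passes 120 N, or if a joint passes its speed limit or range.

## Robot

A 7-joint arm with a two-finger parallel gripper is mounted at the origin on the work surface. World frame = base frame: x ahead of the robot, y to its left, z up, the work surface at z = 0. Lengths are in m, angles in rad, forces in N, time in s.
With the tool pointing down it reaches from about 0.4 to 0.85 m from the base axis. Payload 10.4 kg.
Tool frame: the origin (TCP) lies at the very end of the fingers, on their centre line; the grasp point (between the pads) lies r.grasp_offset behind it (r.grasp_offset is the distance from the TCP to the grasp point, in m); z points along the fingers, y is the direction in which the jaws open and shut (so a half turn about z gives the same grasp; the last joint's range is limited). The gripper opens to 87 mm and grips with 3 to 60 N. Pads are 19 mm wide; open, the fingers measure 117 mm over their backs; the gripper's body (75 mm by 190 mm) begins 51 mm behind the grasp point.
Start: joints at [-1.31, 0.332, -0.065, 1.46, 0.022, 1.35, -0.088], TCP at [0.175, 0.6, 0.223] pointing down, gripper open.
Joint ranges: [-2.6, 2.6], [-0.5, 2.12], [-1.47, 1.34], [0.16, 2.42], [-1.27, 4.41], [0.06, 2.06], [-2.6, 2.6]. Speed limits (rad/s): [2.22, 2.22, 2.79, 2.79, 3.14, 3.14, 3.14].

## Interface

Orientations are given as a unit quaternion [x, y, z, w].
In Python, from bench import read_state, cams, job, r gives the robot as it stands. The module is installed in compiled form; this text tells all that it offers.
- The arm moves only by the tool arm_command, never from a script. Its argument "increments" is a list of rows, each an object of numbers: "gripper": the opening in per cent of the stroke, from 0 (shut) to 100 (fully open); "dx", "dy", "dz": the shift along the tool's x, y, z in m; "spin": the turn about the tool's z in degrees. In form: [{"gripper": .., "dx": .., "dy": .., "dz": .., "spin": ..}, ...]. A call has exactly 8 rows; each row shifts and turns the commanded pose from where the row before left it, along the tool's axes as they then stand; what a row does not reach is not made up. A row lasts 1/8 s, in which the tool goes at most 62.5 mm and 10.7 degrees, less where a joint would pass 70% of its speed; a pose out of reach is approached as far as the arm can. A call with a gripper value outside its range is refused whole. The fingers move at their own pace and stop on an object; "grip_force" is the grip in N (left out, the last holds). Time passes only in rows, so rows that do not move let the fingers close, or fill a call up. It gives the time, the measured TCP pose, the force and the opening at its end, in the units of the state.
- read_state(): the state, without advancing time (a new reading comes with each control period).
- cams.camera(name): name is "scene" or "top" or "wrist"; returns the picture (384x512x3 uint8, red, green, blue); there is no depth.
- cams.camera_info(name): a dict with "K" (3x3 intrinsics, pixels), "rvec" (rotation vector, rad) and "tvec" (3), from world to camera coordinates, as OpenCV has them. Camera axes: x right, y down, z forward; pixel columns grow to the right and rows downward; lengths in m; the calibration is good to about 2 mm. A picture is of the moment at which its call begins: read the wrist's pose just before it. camera_info takes no time and is no camera call; for the wrist camera it gives the pose at the moment of the call.
- job.close_job(): hands the job in, once; it reports no verdict.
The state is a dict: "time": time; "joint_positions": joint angles; "joint_vel": joint speeds; "joint_torque": joint torques, N m; "ee_pos": TCP position; "eef_rot": TCP orientation; "ft_force": force on the tool from outside, world axes, zero at the start; "torque": the same for the moment, N m; "width": finger opening in m.
Only numpy, scipy, OpenCV 4.12 (cv2) and the standard library are available. Lean on these libraries where they do the work, as an engineer would, in place of code of your own. Each camera call takes 0.05 s, during which the arm holds its last target.

## Working session

There is one attempt and no reset: what is moved stays moved. The work goes in short steps, Python scripts to look and compute and a tool call to move; the robot and the scene stay as the last step left them, time stands still between calls to the robot, and variables do not carry over. Pictures are saved under pics/ and viewed, and the job is handed in when it is done.

Besides the shell and the picture viewer there is one more tool, called after "Emit:" as name(argument=value, ...) on one line, values as JSON. arm_command: Moves the arm, as the interface text tells. Its arguments: {"type":"object","properties":{"increments":{"type":"array","items":{"type":"object","properties":{"gripper":{"type":"number"},"dx":{"type":"number"},"dy":{"type":"number"},"dz":{"type":"number"},"spin":{"type":"number"}}}},"grip_force":{"type":"number"}},"required":["increments"]}

```bash
mkdir -p pics; python3 - <<'E'
from bench import read_state, cams, job, r
import cv2
s=read_state();print(s,r.grasp_offset)
for n in("scene","top","wrist"):
    im=cams.camera(n);cv2.imwrite(f"pics/{n}0.png",im[:,:,::-1]);ci=cams.camera_info(n);print(n,ci)
E
```

```text
{'time': 0.0, 'joint_positions': array([-1.30960307,  0.33289102, -0.06469955,  1.46095589,  0.02161198,
        1.34992525, -0.08848182]), 'joint_vel': array([-5.13084311e-04,  1.52850516e-05, -2.12912053e-03,  9.07928975e-04,
       -1.03241575e-03, -1.16498897e-03,  4.65368630e-05]), 'joint_torque': array([ 1.77066886e-04, -6.23243308e+01,  2.48804240e-02, -3.89903712e+01,
       -6.14194083e-02,  3.94167029e-02,  1.33797616e-04]), 'ee_pos': array([0.17489747, 0.59960874, 0.22173504]), 'eef_rot': array([ 1.41400261e-01,  9.89952229e-01, -7.38980365e-04, -6.41791734e-05]), 'ft_force': array([ 0.52468041, -0.16929492, -0.04134807]), 'torque': array([-0.04063361, -0.00782948,  0.01215583]), 'width': 0.08699862315543917} 0.0187
scene {'K': array([[424.01248294,   0.        , 258.02313328],
       [  0.        , 424.01248294, 194.40467932],
       [  0.        ,   0.        ,   1.        ]]), 'rvec': array([ 2.29476373,  1.13287729, -0.34424558]), 'tvec': array([-0.39383617, -0.27856039,  1.52595621])}
top {'K': array([[376.61520293,   0.        , 253.23135992],
       [  0.        , 376.61520293, 189.99986103],
       [  0.        ,   0.        ,   1.        ]]), 'rvec': array([ 1.95817829, -2.26815037,  0.23522743]), 'tvec': array([0.1375267 , 0.55136222, 0.82765177])}
wrist {'K': array([[328.17662643,   0.        , 257.76793377],
       [  0.        , 328.17662643, 191.11825113],
       [  0.        ,   0.        ,   1.        ]]), 'rvec': array([-2.31089257, -1.73291064, -0.26183125]), 'tvec': array([-0.6235367 , -0.03495328,  0.39093207])}
```

View pics/scene0.png

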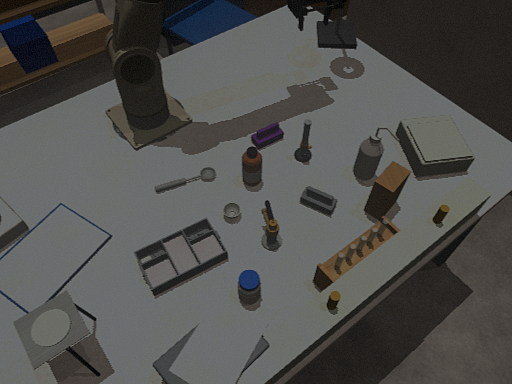

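View pics/top0.png

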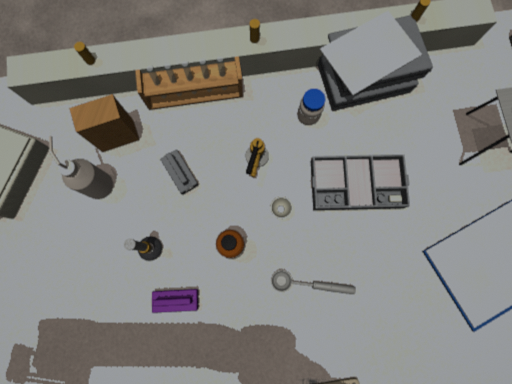

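View pics/wrist0.png

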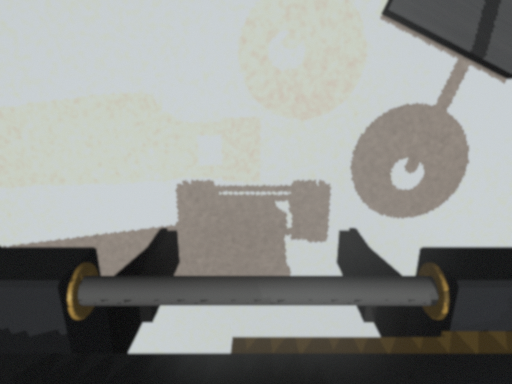

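```bash
cat > h.py <<'E'
import numpy as np, cv2
from bench import read_state, cams, job, r
def cal(n):
    c=cams.camera_info(n);R=cv2.Rodrigues(np.array(c["rvec"]))[0];return np.array(c["K"]),R,np.array(c["tvec"]).reshape(3)
def ray(n,u,v,z,c=None):
    K,R,t=c or cal(n);d=R.T@np.linalg.solve(K,[u,v,1.]);o=-R.T@t
    return o+d*(z-o[2])/d[2]
def proj(n,p,c=None):
    K,R,t=c or cal(n);q=K@(R@np.array(p)+t);return q[:2]/q[2]
E
python3 - <<'E'
from h import *
for n in("scene","top"):
    K,R,t=cal(n);print(n,"cam",-R.T@t)
for n,p in dict(case=(180,172),dish=(281,207),reag=(230,243),burner=(150,248),tap=(256,150),tray=(360,182),jar=(312,105),wash=(95,180),purple=(175,300)).items():
    print(n,ray("top",*p,0.03).round(3))
im=cv2.imread("pics/top0.png")
def crop(n,x,y,w,h,f):
    c=im[y:y+h,x:x+w];c=cv2.resize(c,None,fx=f,fy=f,interpolation=cv2.INTER_CUBIC);c=np.clip((c/255.)**0.6*255,0,255).astype(np.uint8);cv2.imwrite(n,c)
crop("pics/c1.png",110,120,200,150,4)
crop("pics/c2.png",240,80,180,140,4)
im=cv2.imread("pics/scene0.png")
crop("pics/c3.png",130,110,210,160,3.8)
E
```

```text
scene cam [ 1.11107558 -0.38020109  1.08729176]
top cam [0.38522066 0.08155629 0.92351229]
case [0.642 0.226 0.03 ]
dish [ 0.52  -0.005  0.03 ]
reag [0.453 0.128 0.03 ]
burner [0.469 0.315 0.03 ]
tap [0.671 0.033 0.03 ]
tray [ 0.553 -0.205  0.03 ]
jar [ 0.768 -0.125  0.03 ]
wash [0.652 0.433 0.03 ]
purple [0.343 0.269 0.03 ]
```

View pics/c1.png

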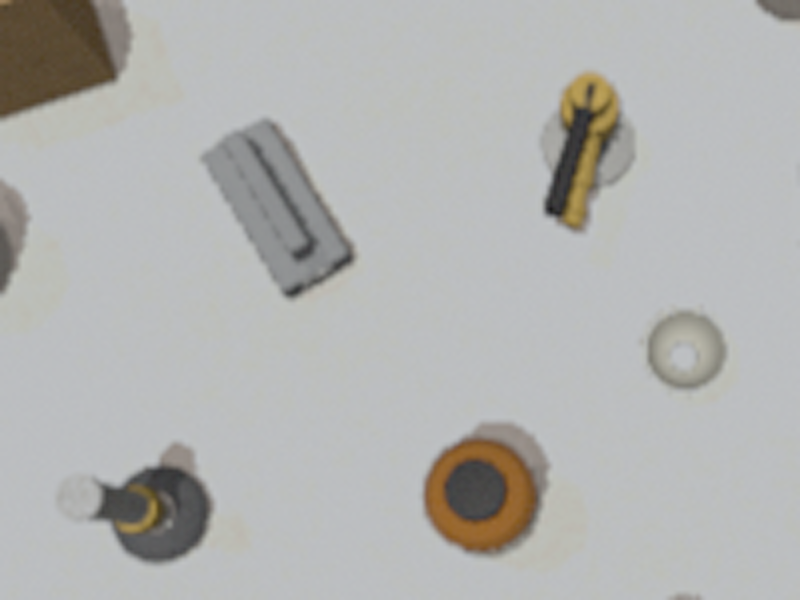

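View pics/c2.png

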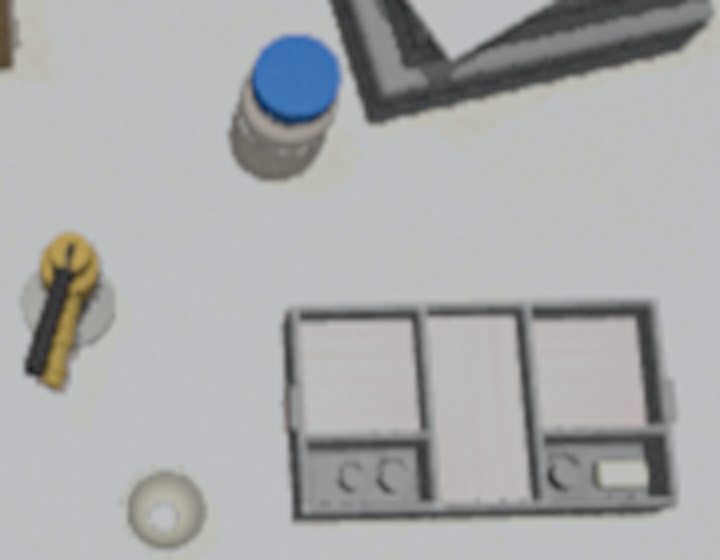

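View pics/c3.png

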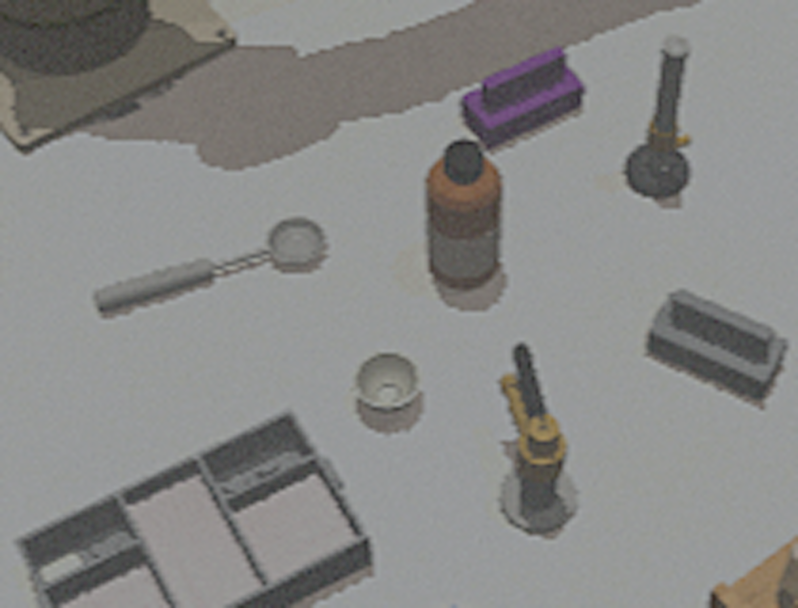

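```bash
python3 - <<'E'
from h import *
def P(x,y,z,o=(110,120)): return ray("top",o[0]+(x+.5)/4-.5,o[1]+(y+.5)/4-.5,z).round(4)
print("hub",P(590,98,.107),"foot",P(588,146,.004))
print("hend",P(554,212,.107),"nozend",P(575,224,.072), "blade mid far",P(570,160,.107))
for n,p in dict(rib1=(247,140),rib2=(257,135),rib3=(314,244),rib4=(301,257)).items(): print(n,P(*p,.06))
for n,p in dict(b1=(203,157),b2=(268,121),b3=(352,253),b4=(287,290)).items(): print(n,P(*p,.03))
print("burn lip",P(80,497,.158),"foot",P(160,513,.02),"collar",P(137,508,.064))
print("cap",P(476,490,.140),"body",P(481,494,.11))
print("dish",P(686,349,.03))
o=(240,80)
for n,p in dict(a=(287,308),b=(655,303),c=(674,503),d=(296,518)).items(): print("tray",n,P(*p,.042,o))
for n,p in dict(m1=(422,312),m2=(524,309),m3=(533,502),m4=(434,507),).items(): print("divider centre",n,P(*p,.042,o))
print("jar",P(296,78,.1,o))
im=cv2.imread("pics/top0.png");hsv=cv2.cvtColor(im,cv2.COLOR_BGR2HSV)
print(hsv[172,180],hsv[300,175],hsv[160,253],hsv[243,218],hsv[190,360],hsv[244,130],hsv[145,257],hsv[242,229])
E
```

```text
hub [0.6594 0.0328 0.107 ] foot [0.6625 0.0326 0.004 ]
hend [0.5962 0.0626 0.107 ] nozend [0.5963 0.0507 0.072 ] blade mid far [0.6248 0.0494 0.107 ]
rib1 [0.679  0.2367 0.06  ]
rib2 [0.6813 0.2304 0.06  ]
rib3 [0.6097 0.2041 0.06  ]
rib4 [0.603  0.2125 0.06  ]
b1 [0.6823 0.27   0.03  ]
b2 [0.6996 0.2279 0.03  ]
b3 [0.6085 0.1861 0.03  ]
b4 [0.5914 0.2277 0.03  ]
burn lip [0.4711 0.3214 0.158 ] foot [0.4703 0.3184 0.02  ] collar [0.4708 0.3195 0.064 ]
cap [0.4469 0.1244 0.14  ] body [0.4467 0.1237 0.11  ]
dish [ 0.5205 -0.0054  0.03  ]
tray a [ 0.6303 -0.0971  0.042 ]
tray b [ 0.6006 -0.3196  0.042 ]
tray c [ 0.4783 -0.3027  0.042 ]
tray d [ 0.5021 -0.0795  0.042 ]
divider centre m1 [ 0.6158 -0.178   0.042 ]
divider centre m2 [ 0.6086 -0.2398  0.042 ]
divider centre m3 [ 0.4911 -0.2202  0.042 ]
divider centre m4 [ 0.4967 -0.1615  0.042 ]
jar [ 0.7521 -0.1156  0.1   ]
[100   8  97] [141 157 112] [150  22  23] [ 14 215 108] [  8   7 154] [ 30   6 137] [ 19 152  72] [ 0  8 31]
```

```bash
cat >> h.py <<'E'
from scipy.spatial.transform import Rotation as Ro
def yaw():
    m=Ro.from_quat(read_state()["eef_rot"]).as_matrix();return np.degrees(np.arctan2(m[1,0],m[0,0]))
def plan(x,y,z,yw=None,n=8):
    s=read_state();p=s["ee_pos"];y0=yaw();sp=0 if yw is None else -((yw-y0+180)%360-180)/n
    A=sum((np.array([[np.cos(a),np.sin(a)],[np.sin(a),-np.cos(a)]]) for a in np.radians(y0-sp*np.arange(n))))
    d=np.linalg.solve(A,np.array([x,y])-p[:2])
    print("t%.2f"%s["time"],"at",p.round(4),"yaw %.1f"%y0,"F",s["ft_force"].round(2),"w %.4f"%s["width"],"j7 %.2f"%s["joint_positions"][6])
    print(n,"rows: dx %.5f dy %.5f dz %.5f spin %.3f"%(*d,-(z-p[2])/n,sp))
def st(): plan(0,0,0)
E
python3 - <<'E'
from h import *
plan(.6157,.0538,.20,155,16)
E
```

```text
t0.15 at [0.1749 0.5997 0.222 ] yaw 163.7 F [-0.55  0.55  0.08] w 0.0866 j7 -0.09
16 rows: dx -0.03773 dy -0.02243 dz 0.00137 spin 0.546
```

Emit:
arm_command(increments=[{"gripper": 100, "dx": -0.0377, "dy": -0.0224, "dz": 0.0014, "spin": 0.55}, {"gripper": 100, "dx": -0.0377, "dy": -0.0224, "dz": 0.0014, "spin": 0.55}, {"gripper": 100, "dx": -0.0377, "dy": -0.0224, "dz": 0.0014, "spin": 0.55}, {"gripper": 100, "dx": -0.0377, "dy": -0.0224, "dz": 0.0014, "spin": 0.55}, {"gripper": 100, "dx": -0.0377, "dy": -0.0224, "dz": 0.0014, "spin": 0.55}, {"gripper": 100, "dx": -0.0377, "dy": -0.0224, "dz": 0.0014, "spin": 0.55}, {"gripper": 100, "dx": -0.0377, "dy": -0.0224, "dz": 0.0014, "spin": 0.55}, {"gripper": 100, "dx": -0.0377, "dy": -0.0224, "dz": 0.0014, "spin": 0.55}], grip_force=10)

```text
time: 1.15
ee_pos: [0.4062, 0.3344, 0.2112]
eef_rot: [0.179, 0.984, -0.0, -0.0]
ft_force: [-0.3, 0.7, 0.1]
width: 0.0872
```

```bash
python3 - <<'E'
from h import *
plan(.6157,.0538,.20,155,8)
E
```

```text
t1.15 at [0.4062 0.3344 0.2112] yaw 159.3 F [-0.25  0.66  0.09] w 0.0872 j7 0.45
8 rows: dx -0.03765 dy -0.02235 dz 0.00140 spin 0.540
```

Emit:
arm_command(increments=[{"gripper": 100, "dx": -0.0377, "dy": -0.0224, "dz": 0.0014, "spin": 0.54}, {"gripper": 100, "dx": -0.0377, "dy": -0.0224, "dz": 0.0014, "spin": 0.54}, {"gripper": 100, "dx": -0.0377, "dy": -0.0224, "dz": 0.0014, "spin": 0.54}, {"gripper": 100, "dx": -0.0377, "dy": -0.0224, "dz": 0.0014, "spin": 0.54}, {"gripper": 100, "dx": -0.0377, "dy": -0.0224, "dz": 0.0014, "spin": 0.54}, {"gripper": 100, "dx": -0.0377, "dy": -0.0224, "dz": 0.0014, "spin": 0.54}, {"gripper": 100, "dx": -0.0377, "dy": -0.0224, "dz": 0.0014, "spin": 0.54}, {"gripper": 100, "dx": -0.0377, "dy": -0.0224, "dz": 0.0014, "spin": 0.54}])

```text
time: 2.15
ee_pos: [0.6159, 0.0535, 0.1999]
eef_rot: [0.216, 0.976, 0.0, -0.0]
ft_force: [0.3, 0.1, 0.3]
width: 0.087
```

```bash
python3 - <<'E'
from h import *
plan(.6157,.0538,.084,155,8)
c=cal("wrist");print("cam",-c[1].T@c[2], "proj axis",proj("wrist",(.661,.0327,.107)),"hend",proj("wrist",(.5962,.0626,.107)))
im=cams.camera("wrist");cv2.imwrite("pics/w1.png",im[:,:,::-1])
E
```

```text
t2.15 at [0.6159 0.0535 0.1999] yaw 155.0 F [0.25 0.12 0.27] w 0.0870 j7 1.08
8 rows: dx 0.00003 dy 0.00002 dz 0.01448 spin 0.003
cam [0.54093819 0.0873782  0.36102297] proj axis [259.16373267 250.19418109] hend [258.92257464 169.14214676]
```

View pics/w1.png

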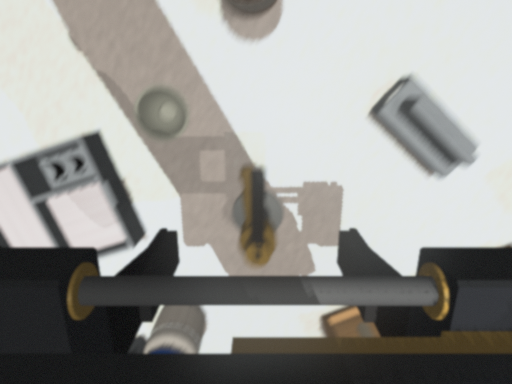

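Emit:
arm_command(increments=[{"gripper": 100, "dz": 0.02}, {"gripper": 100, "dz": 0.02}, {"gripper": 80, "dz": 0.02}, {"gripper": 60, "dz": 0.02}, {"gripper": 40, "dz": 0.015}, {"gripper": 40, "dz": 0.01}, {"gripper": 40, "dz": 0.01}, {"gripper": 40, "dz": 0.001}])

```text
validation failed for argument at $.in...
```

```bash
python3 - <<'E'
from h import *
a=np.array([.661,.0327])
for w in (115,90,80): 
    t=np.radians(w);p=a+.05*np.array([np.cos(t),np.sin(t)]);plan(*p,.084,w,8)
E
```

```text
t2.20 at [0.6178 0.0468 0.1996] yaw 154.6 F [-2.59 -6.03 -0.98] w 0.0870 j7 1.08
8 rows: dx 0.00063 dy 0.00483 dz 0.01445 spin 4.956
t2.20 at [0.6178 0.0468 0.1996] yaw 154.6 F [-2.59 -6.03 -0.98] w 0.0870 j7 1.08
8 rows: dx 0.00044 dy 0.00738 dz 0.01445 spin 8.081
t2.20 at [0.6178 0.0468 0.1996] yaw 154.6 F [-2.59 -6.03 -0.98] w 0.0870 j7 1.08
8 rows: dx 0.00031 dy 0.00840 dz 0.01445 spin 9.331
```

Emit:
arm_command(increments=[{"gripper": 100, "dx": 0, "dy": 0, "dz": 0.02, "spin": 0}, {"gripper": 100, "dx": 0, "dy": 0, "dz": 0.02, "spin": 0}, {"gripper": 80, "dx": 0, "dy": 0, "dz": 0.02, "spin": 0}, {"gripper": 60, "dx": 0, "dy": 0, "dz": 0.02, "spin": 0}, {"gripper": 40, "dx": 0, "dy": 0, "dz": 0.015, "spin": 0}, {"gripper": 40, "dx": 0, "dy": 0, "dz": 0.01, "spin": 0}, {"gripper": 40, "dx": 0, "dy": 0, "dz": 0.01, "spin": 0}, {"gripper": 40, "dx": 0, "dy": 0, "dz": 0.001, "spin": 0}])

```text
time: 3.2
ee_pos: [0.615, 0.0546, 0.0836]
eef_rot: [0.216, 0.976, -0.0, -0.0]
ft_force: [0.0, -0.9, -0.9]
width: 0.0379
```

```bash
python3 - <<'E'
from h import *
a=np.array([.661,.0327])
for w in (125,105,95,80): 
    t=np.radians(w);p=a+.05*np.array([np.cos(t),np.sin(t)]);plan(*p,.084,w,8)
E
```

```text
t3.20 at [0.615  0.0546 0.0836] yaw 155.0 F [ 0.02 -0.87 -0.9 ] w 0.0379 j7 1.11
8 rows: dx -0.00023 dy 0.00324 dz -0.00005 spin 3.753
t3.20 at [0.615  0.0546 0.0836] yaw 155.0 F [ 0.02 -0.87 -0.9 ] w 0.0379 j7 1.11
8 rows: dx -0.00043 dy 0.00543 dz -0.00005 spin 6.253
t3.20 at [0.615  0.0546 0.0836] yaw 155.0 F [ 0.02 -0.87 -0.9 ] w 0.0379 j7 1.11
8 rows: dx -0.00056 dy 0.00653 dz -0.00005 spin 7.503
t3.20 at [0.615  0.0546 0.0836] yaw 155.0 F [ 0.02 -0.87 -0.9 ] w 0.0379 j7 1.11
8 rows: dx -0.00081 dy 0.00816 dz -0.00005 spin 9.378
```

Emit:
arm_command(increments=[{"gripper": 40, "dx": -0.0006, "dy": 0.0065, "dz": 0, "spin": 7.5}, {"gripper": 40, "dx": -0.0006, "dy": 0.0065, "dz": 0, "spin": 7.5}, {"gripper": 40, "dx": -0.0006, "dy": 0.0065, "dz": 0, "spin": 7.5}, {"gripper": 40, "dx": -0.0006, "dy": 0.0065, "dz": 0, "spin": 7.5}, {"gripper": 40, "dx": -0.0006, "dy": 0.0065, "dz": 0, "spin": 7.5}, {"gripper": 40, "dx": -0.0006, "dy": 0.0065, "dz": 0, "spin": 7.5}, {"gripper": 40, "dx": -0.0006, "dy": 0.0065, "dz": 0, "spin": 7.5}, {"gripper": 40, "dx": -0.0006, "dy": 0.0065, "dz": 0, "spin": 7.5}])

```text
time: 4.2
ee_pos: [0.6567, 0.0828, 0.0844]
eef_rot: [0.677, 0.736, -0.0, -0.001]
ft_force: [-2.3, 0.2, -0.4]
width: 0.0351
```

```bash
python3 - <<'E'
from h import *
a=np.array([.661,.0327])
for w in (75,70,65): 
    t=np.radians(w);p=a+.05*np.array([np.cos(t),np.sin(t)]);plan(*p,.084,w,8)
im=cams.camera("wrist");cv2.imwrite("pics/w2.png",im[:,:,::-1])
E
```

```text
t4.20 at [0.6567 0.0828 0.0844] yaw 94.8 F [-2.32  0.18 -0.4 ] w 0.0351 j7 0.12
8 rows: dx -0.00008 dy 0.00218 dz 0.00005 spin 2.475
t4.20 at [0.6567 0.0828 0.0844] yaw 94.8 F [-2.32  0.18 -0.4 ] w 0.0351 j7 0.12
8 rows: dx -0.00010 dy 0.00272 dz 0.00005 spin 3.100
t4.20 at [0.6567 0.0828 0.0844] yaw 94.8 F [-2.32  0.18 -0.4 ] w 0.0351 j7 0.12
8 rows: dx -0.00013 dy 0.00327 dz 0.00005 spin 3.725
```

View pics/w2.png

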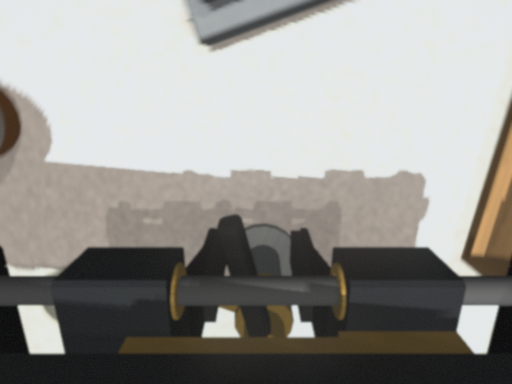

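Emit:
arm_command(increments=[{"gripper": 40, "dx": -0.0001, "dy": 0.0022, "dz": 0, "spin": 2.5}, {"gripper": 40, "dx": -0.0001, "dy": 0.0022, "dz": 0, "spin": 2.5}, {"gripper": 40, "dx": -0.0001, "dy": 0.0022, "dz": 0, "spin": 2.5}, {"gripper": 40, "dx": -0.0001, "dy": 0.0022, "dz": 0, "spin": 2.5}, {"gripper": 40, "dx": -0.0001, "dy": 0.0022, "dz": 0, "spin": 2.5}, {"gripper": 40, "dx": -0.0001, "dy": 0.0022, "dz": 0, "spin": 2.5}, {"gripper": 40, "dx": -0.0001, "dy": 0.0022, "dz": 0, "spin": 2.5}, {"gripper": 40, "dx": -0.0001, "dy": 0.0022, "dz": 0, "spin": 2.5}])

```text
time: 5.25
ee_pos: [0.6741, 0.081, 0.0843]
eef_rot: [0.793, 0.609, 0.0, -0.001]
ft_force: [-1.5, 2.3, -0.3]
width: 0.0346
```

```bash
python3 - <<'E'
from h import *
a=np.array([.661,.0327])
for w in (67,60): 
    t=np.radians(w);p=a+.05*np.array([np.cos(t),np.sin(t)]);plan(*p,.084,w,8)
E
```

```text
t5.25 at [0.6741 0.081  0.0843] yaw 75.1 F [-1.45  2.27 -0.33] w 0.0346 j7 -0.18
8 rows: dx -0.00002 dy 0.00086 dz 0.00004 spin 1.013
t5.25 at [0.6741 0.081  0.0843] yaw 75.1 F [-1.45  2.27 -0.33] w 0.0346 j7 -0.18
8 rows: dx -0.00004 dy 0.00162 dz 0.00004 spin 1.888
```

Emit:
arm_command(increments=[{"gripper": 40, "dx": 0, "dy": 0.0009, "dz": 0, "spin": 1}, {"gripper": 40, "dx": 0, "dy": 0.0009, "dz": 0, "spin": 1}, {"gripper": 40, "dx": 0, "dy": 0.0009, "dz": 0, "spin": 1}, {"gripper": 40, "dx": 0, "dy": 0.0009, "dz": 0, "spin": 1}, {"gripper": 40, "dx": 0, "dy": 0.0009, "dz": 0, "spin": 1}, {"gripper": 40, "dx": 0, "dy": 0.0009, "dz": 0, "spin": 1}, {"gripper": 40, "dx": 0, "dy": 0.0009, "dz": 0, "spin": 1}, {"gripper": 40, "dx": 0, "dy": 0.0009, "dz": 0, "spin": 1}])

```text
time: 6.25
ee_pos: [0.6813, 0.078, 0.0841]
eef_rot: [0.834, 0.552, 0.0, -0.0]
ft_force: [-1.9, 2.2, 1.4]
width: 0.0348
```

Emit:
arm_command(increments=[{"gripper": 40, "dx": 0, "dy": 0.0006, "dz": 0, "spin": 0.5}, {"gripper": 40, "dx": 0, "dy": 0.0006, "dz": 0, "spin": 0.5}, {"gripper": 40, "dx": 0, "dy": 0.0006, "dz": 0, "spin": 0.5}, {"gripper": 40, "dx": 0, "dy": 0.0006, "dz": 0, "spin": 0.5}, {"gripper": 40, "dx": 0, "dy": 0.0006, "dz": 0, "spin": 0.5}, {"gripper": 40, "dx": 0, "dy": 0.0006, "dz": 0, "spin": 0.5}, {"gripper": 40, "dx": 0, "dy": 0.0006, "dz": 0, "spin": 0.5}, {"gripper": 40, "dx": 0, "dy": 0.0006, "dz": 0, "spin": 0.5}])

```text
time: 7.25
ee_pos: [0.6856, 0.0759, 0.0841]
eef_rot: [0.853, 0.522, 0.0, -0.0]
ft_force: [-2.1, 1.6, 0.7]
width: 0.0349
```

```bash
python3 - <<'E'
from h import *
a=np.array([.661,.0327])
for w in (60,55): 
    t=np.radians(w);p=a+.05*np.array([np.cos(t),np.sin(t)]);plan(*p,.084,w,8)
im=cams.camera("wrist");cv2.imwrite("pics/w3.png",im[:,:,::-1])
im=cams.camera("scene");im=im[180:270,220:330];cv2.imwrite("pics/s3.png",cv2.resize(im[:,:,::-1],None,fx=6,fy=6,interpolation=cv2.INTER_CUBIC))
E
```

```text
t7.25 at [0.6856 0.0759 0.0841] yaw 63.0 F [-2.11  1.65  0.67] w 0.0349 j7 -0.36
8 rows: dx 0.00003 dy 0.00004 dz 0.00002 spin 0.373
t7.25 at [0.6856 0.0759 0.0841] yaw 63.0 F [-2.11  1.65  0.67] w 0.0349 j7 -0.36
8 rows: dx 0.00002 dy 0.00059 dz 0.00002 spin 0.998
```

View pics/w3.png

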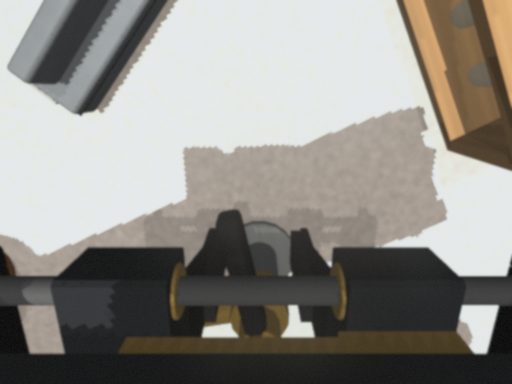

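View pics/s3.png

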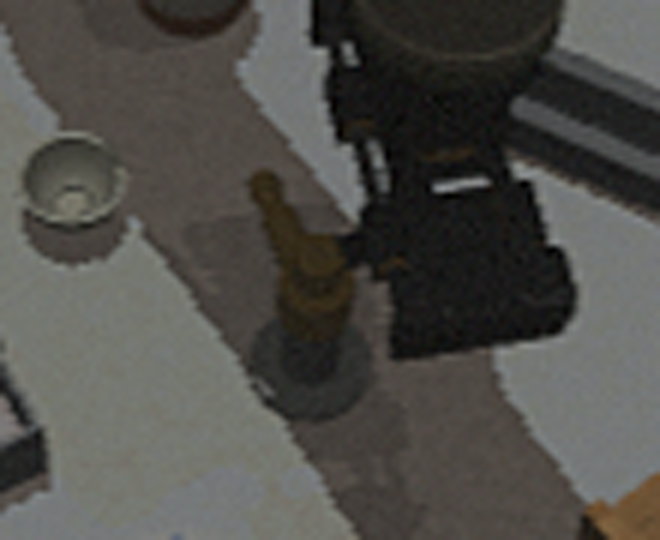

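Emit:
arm_command(increments=[{"gripper": 40, "dx": 0, "dy": 0.0008, "dz": 0, "spin": 0.5}, {"gripper": 40, "dx": 0, "dy": 0.0008, "dz": 0, "spin": 0.5}, {"gripper": 40, "dx": 0, "dy": 0.0006, "dz": 0, "spin": 0.5}, {"gripper": 40, "dx": 0, "dy": 0.0006, "dz": 0, "spin": 0.5}, {"gripper": 40, "dx": 0, "dy": 0.0006, "dz": 0, "spin": 0.5}, {"gripper": 40, "dx": 0, "dy": 0.0006, "dz": 0, "spin": 0.5}, {"gripper": 40, "dx": 0, "dy": 0.0004, "dz": 0, "spin": 0.5}, {"gripper": 40, "dx": 0, "dy": 0.0004, "dz": 0, "spin": 0.5}])

```text
time: 8.35
ee_pos: [0.6873, 0.0745, 0.0836]
eef_rot: [0.87, 0.493, -0.002, -0.002]
ft_force: [-14.6, 4.2, 7.2]
width: 0.0349
```

```bash
python3 - <<'E'
from h import *
a=np.array([.661,.0327])
for w in (60,55): 
    t=np.radians(w);p=a+.05*np.array([np.cos(t),np.sin(t)]);plan(*p,.084,w,8)
p=ray("scene",220+263/6-.4,180+183/6-.4,.075);print("noz tip",p,np.degrees(np.arctan2(p[1]-a[1],p[0]-a[0])))
p=ray("scene",220+310/6,180+345/6,.03);print("lower",p)
E
```

```text
t8.35 at [0.6873 0.0745 0.0836] yaw 59.0 F [-14.59   4.22   7.19] w 0.0349 j7 -0.42
8 rows: dx 0.00008 dy -0.00024 dz -0.00004 spin -0.121
t8.35 at [0.6873 0.0745 0.0836] yaw 59.0 F [-14.59   4.22   7.19] w 0.0349 j7 -0.42
8 rows: dx 0.00007 dy 0.00031 dz -0.00004 spin 0.504
noz tip [0.60270638 0.05013322 0.075     ] 163.35024419283351
lower [0.66792382 0.03022843 0.03      ]
```

Emit:
arm_command(increments=[{"gripper": 40, "dx": 0, "dy": -0.004, "dz": 0, "spin": 0}, {"gripper": 40, "dx": 0, "dy": -0.005, "dz": 0, "spin": 0}, {"gripper": 40, "dx": 0, "dy": 0, "dz": -0.01, "spin": 0}, {"gripper": 40, "dx": 0, "dy": 0, "dz": -0.02, "spin": 0}, {"gripper": 60, "dx": 0, "dy": 0, "dz": -0.025, "spin": 0}, {"gripper": 100, "dx": 0, "dy": 0, "dz": -0.025, "spin": 0}, {"gripper": 100, "dx": 0, "dy": 0, "dz": -0.02, "spin": 0}, {"gripper": 100, "dx": 0, "dy": 0, "dz": 0, "spin": 0}])

```text
time: 9.35
ee_pos: [0.6831, 0.078, 0.1864]
eef_rot: [0.87, 0.492, 0.002, 0.001]
ft_force: [1.1, 0.6, -0.1]
width: 0.0667
```

```bash
python3 - <<'E'
from h import *
plan(.6455,.2279,.16,24.7,8)
im=cams.camera("wrist");cv2.imwrite("pics/w4.png",im[:,:,::-1])
E
```

```text
t9.35 at [0.6831 0.078  0.1864] yaw 59.0 F [ 1.08  0.56 -0.14] w 0.0667 j7 -0.47
8 rows: dx 0.00978 dy -0.01699 dz 0.00330 spin 4.288
```

View pics/w4.png

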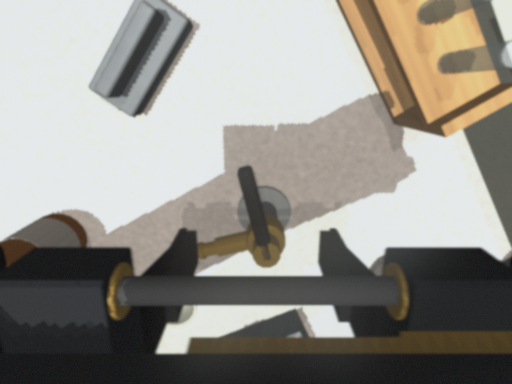

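```bash
python3 - <<'E'
from h import *
im=cv2.imread("pics/w4.png")[140:290,170:330];cv2.imwrite("pics/w4c.png",cv2.resize(im,None,fx=4,fy=4,interpolation=cv2.INTER_CUBIC))
im=cv2.imread("pics/w4.png")[0:130,70:220];cv2.imwrite("pics/w4d.png",cv2.resize(im,None,fx=4,fy=4,interpolation=cv2.INTER_CUBIC))
E
```

```text
(no output)
```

View pics/w4c.png

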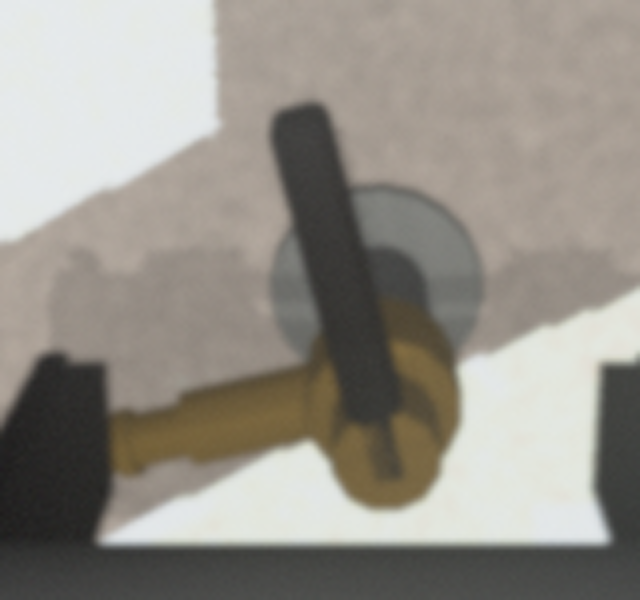

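View pics/w4d.png

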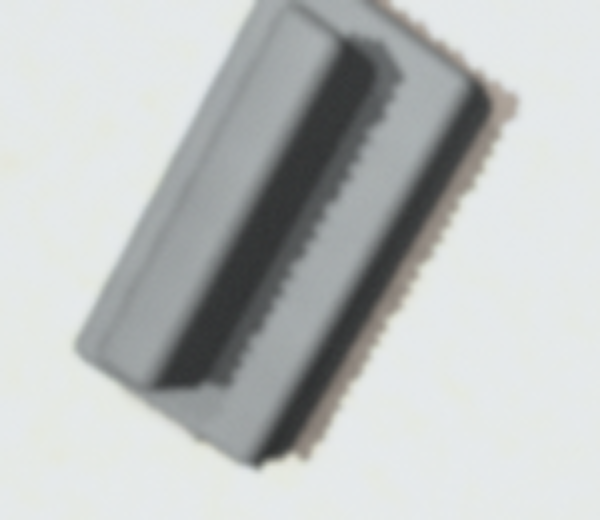

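```bash
python3 - <<'E'
from h import *
q=[ray("wrist",70+(x+.5)/4-.5,(y+.5)/4-.5,.06) for x,y in((100,362),(152,388),(342,42),(288,5))]
q=np.array(q);print(q.round(4),q.mean(0).round(4));d=q[2]+q[3]-q[0]-q[1];print(np.degrees(np.arctan2(d[1],d[0])),np.linalg.norm(d)/2, np.linalg.norm(q[0]-q[1]))
q=[ray("wrist",70+(x+.5)/4-.5,(y+.5)/4-.5,.03) for x,y in((75,345),(252,465),(485,92))]
print(np.round(q,4), ((q[0]+q[2])/2).round(4))
c=q[0:1]
plan(*((q[0]+q[2])/2)[:2],.15,24.7,8)
E
```

```text
[[0.607  0.217  0.06  ]
 [0.613  0.2073 0.06  ]
 [0.6856 0.2393 0.06  ]
 [0.6805 0.2498 0.06  ]] [0.6465 0.2284 0.06  ]
23.903816108442566 0.0798851746768675 0.011379442179419745
[[0.5922 0.2301 0.03  ]
 [0.6105 0.1878 0.03  ]
 [0.7025 0.225  0.03  ]] [0.6473 0.2276 0.03  ]
t9.40 at [0.6824 0.0782 0.1848] yaw 59.0 F [0.05 0.31 0.12] w 0.0705 j7 -0.47
8 rows: dx 0.00997 dy -0.01672 dz 0.00435 spin 4.289
```

Emit:
arm_command(increments=[{"gripper": 100, "dx": 0.01, "dy": -0.0167, "dz": 0.007, "spin": 4.3}, {"gripper": 100, "dx": 0.01, "dy": -0.0167, "dz": 0.007, "spin": 4.3}, {"gripper": 100, "dx": 0.01, "dy": -0.0167, "dz": 0.007, "spin": 4.3}, {"gripper": 100, "dx": 0.01, "dy": -0.0167, "dz": 0.007, "spin": 4.3}, {"gripper": 100, "dx": 0.01, "dy": -0.0167, "dz": 0.007, "spin": 4.3}, {"gripper": 100, "dx": 0.01, "dy": -0.0167, "dz": 0.007, "spin": 4.3}, {"gripper": 100, "dx": 0.01, "dy": -0.0167, "dz": 0.007, "spin": 4.3}, {"gripper": 100, "dx": 0.01, "dy": -0.0167, "dz": 0.007, "spin": 4.3}])

```text
time: 10.4
ee_pos: [0.6466, 0.2283, 0.1266]
eef_rot: [0.977, 0.212, -0.001, 0.0]
ft_force: [0.4, -0.1, 0.1]
width: 0.0871
```

```bash
python3 - <<'E'
from h import *
plan(.6468,.2281,.04,24.3,6)
E
```

```text
t10.40 at [0.6466 0.2283 0.1266] yaw 24.5 F [ 0.44 -0.07  0.08] w 0.0871 j7 -1.23
6 rows: dx 0.00002 dy 0.00004 dz 0.01443 spin 0.029
```

Emit:
arm_command(increments=[{"gripper": 100, "dx": 0, "dy": 0, "dz": 0.018, "spin": 0}, {"gripper": 80, "dx": 0, "dy": 0, "dz": 0.018, "spin": 0}, {"gripper": 70, "dx": 0, "dy": 0, "dz": 0.018, "spin": 0}, {"gripper": 60, "dx": 0, "dy": 0, "dz": 0.015, "spin": 0}, {"gripper": 50, "dx": 0, "dy": 0, "dz": 0.01, "spin": 0}, {"gripper": 40, "dx": 0, "dy": 0, "dz": 0.0075, "spin": 0}, {"gripper": 0, "dx": 0, "dy": 0, "dz": 0, "spin": 0}, {"gripper": 0, "dx": 0, "dy": 0, "dz": 0, "spin": 0}], grip_force=18)

```text
time: 11.4
ee_pos: [0.6477, 0.2278, 0.0422]
eef_rot: [0.977, 0.213, 0.0, -0.0]
ft_force: [-0.2, -0.2, -0.7]
width: 0.0247
```

```bash
python3 - <<'E'
from h import *
plan(.6468,.2281,.04,24.3,6)
E
```

```text
t11.40 at [0.6477 0.2278 0.0422] yaw 24.6 F [-0.22 -0.21 -0.67] w 0.0247 j7 -1.19
6 rows: dx -0.00012 dy -0.00010 dz 0.00036 spin 0.054
```

Close, then lift.

Emit:
arm_command(increments=[{"gripper": 0, "dx": 0, "dy": 0, "dz": 0, "spin": 0}, {"gripper": 0, "dx": 0, "dy": 0, "dz": 0, "spin": 0}, {"gripper": 0, "dx": 0, "dy": 0, "dz": 0, "spin": 0}, {"gripper": 0, "dx": 0, "dy": 0, "dz": -0.005, "spin": 0}, {"gripper": 0, "dx": 0, "dy": 0, "dz": -0.02, "spin": 0}, {"gripper": 0, "dx": 0, "dy": 0, "dz": -0.03, "spin": 0}, {"gripper": 0, "dx": 0, "dy": 0, "dz": -0.03, "spin": 0}, {"gripper": 0, "dx": 0, "dy": 0, "dz": -0.03, "spin": 0}])

```text
time: 12.4
ee_pos: [0.6476, 0.2274, 0.1591]
eef_rot: [0.977, 0.213, 0.001, -0.0]
ft_force: [0.1, 0.3, -2.9]
width: 0.0139
```

```bash
python3 - <<'E'
from h import *
plan(.5529,-.1998,.16,-7.8,16)
im=cams.camera("top")[80:220,240:420];cv2.imwrite("pics/t5.png",cv2.resize(im[:,:,::-1],None,fx=4,fy=4,interpolation=cv2.INTER_CUBIC))
im=cams.camera("wrist");cv2.imwrite("pics/w5.png",im[:,:,::-1])
E
```

```text
t12.40 at [0.6476 0.2274 0.1591] yaw 24.6 F [ 0.07  0.3  -2.91] w 0.0139 j7 -1.24
16 rows: dx -0.01034 dy 0.02571 dz -0.00005 spin 2.024
```

View pics/w5.png

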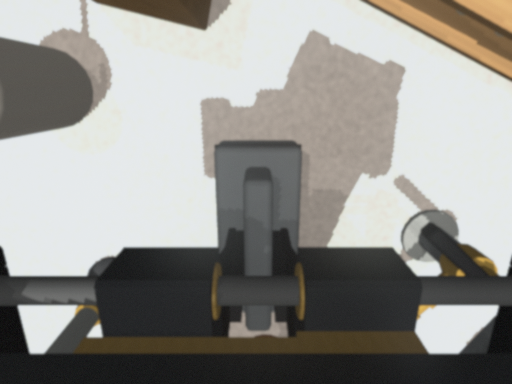

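Emit:
arm_command(increments=[{"gripper": 0, "dx": -0.01, "dy": 0.0257, "dz": -0.005, "spin": 2}, {"gripper": 0, "dx": -0.01, "dy": 0.0257, "dz": -0.005, "spin": 2}, {"gripper": 0, "dx": -0.01, "dy": 0.0257, "dz": -0.005, "spin": 2}, {"gripper": 0, "dx": -0.01, "dy": 0.0257, "dz": 0, "spin": 2}, {"gripper": 0, "dx": -0.01, "dy": 0.0257, "dz": 0, "spin": 2}, {"gripper": 0, "dx": -0.01, "dy": 0.0257, "dz": 0, "spin": 2}, {"gripper": 0, "dx": -0.01, "dy": 0.0257, "dz": 0, "spin": 2}, {"gripper": 0, "dx": -0.01, "dy": 0.0257, "dz": 0, "spin": 2}])

```text
time: 13.5
ee_pos: [0.633, 0.0065, 0.1716]
eef_rot: [0.997, 0.074, -0.0, -0.0]
ft_force: [0.5, 0.6, -3.5]
width: 0.014
```

```bash
python3 - <<'E'
from h import *
plan(.5529,-.1998,.16,-7.8,8)
E
```

```text
t13.50 at [0.633  0.0065 0.1716] yaw 8.5 F [ 0.47  0.62 -3.48] w 0.0140 j7 -1.18
8 rows: dx -0.01066 dy 0.02563 dz 0.00145 spin 2.036
```

View pics/t5.png

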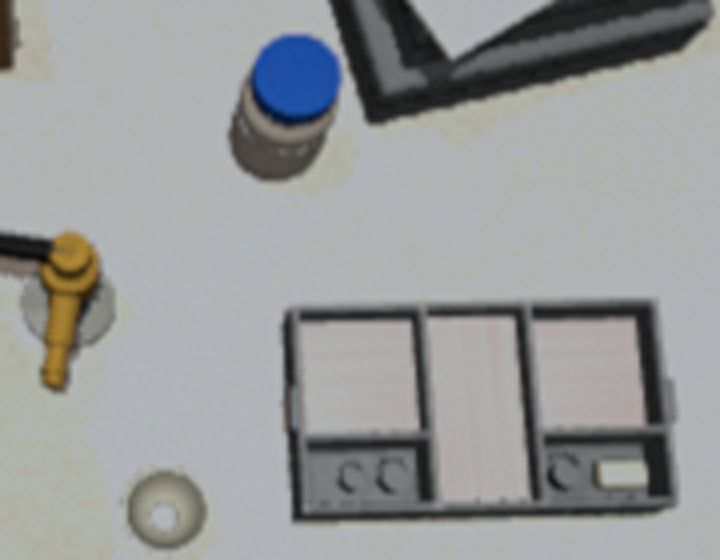

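Emit:
arm_command(increments=[{"gripper": 0, "dx": -0.0107, "dy": 0.0256, "dz": 0.003, "spin": 2}, {"gripper": 0, "dx": -0.0107, "dy": 0.0256, "dz": 0.005, "spin": 2}, {"gripper": 0, "dx": -0.0107, "dy": 0.0256, "dz": 0.007, "spin": 2}, {"gripper": 0, "dx": -0.0107, "dy": 0.0256, "dz": 0.007, "spin": 2}, {"gripper": 0, "dx": -0.0107, "dy": 0.0256, "dz": 0.007, "spin": 2}, {"gripper": 0, "dx": -0.0107, "dy": 0.0256, "dz": 0.007, "spin": 2}, {"gripper": 0, "dx": -0.0107, "dy": 0.0256, "dz": 0.007, "spin": 2}, {"gripper": 0, "dx": -0.0107, "dy": 0.0256, "dz": 0.007, "spin": 2}])

```text
time: 14.5
ee_pos: [0.553, -0.1998, 0.1212]
eef_rot: [0.998, -0.065, 0.0, -0.0]
ft_force: [0.1, -0.5, -2.3]
width: 0.0136
```

```bash
python3 - <<'E'
from h import *
im=cams.camera("top")[100:240,280:440];cv2.imwrite("pics/t6.png",cv2.resize(im[:,:,::-1],None,fx=4,fy=4,interpolation=cv2.INTER_CUBIC))
plan(.5529,-.1998,.09,-7.8,4)
im=cams.camera("scene")[190:310,110:250];cv2.imwrite("pics/s6.png",cv2.resize(im[:,:,::-1],None,fx=5,fy=5,interpolation=cv2.INTER_CUBIC))
im=cams.camera("wrist");cv2.imwrite("pics/w6.png",im[:,:,::-1])
E
```

```text
t14.55 at [ 0.5501 -0.2038  0.1206] yaw -7.9 F [-3.52 -4.36 -4.25] w 0.0141 j7 -1.05
4 rows: dx 0.00055 dy -0.00110 dz 0.00765 spin -0.021
```

View pics/s6.png

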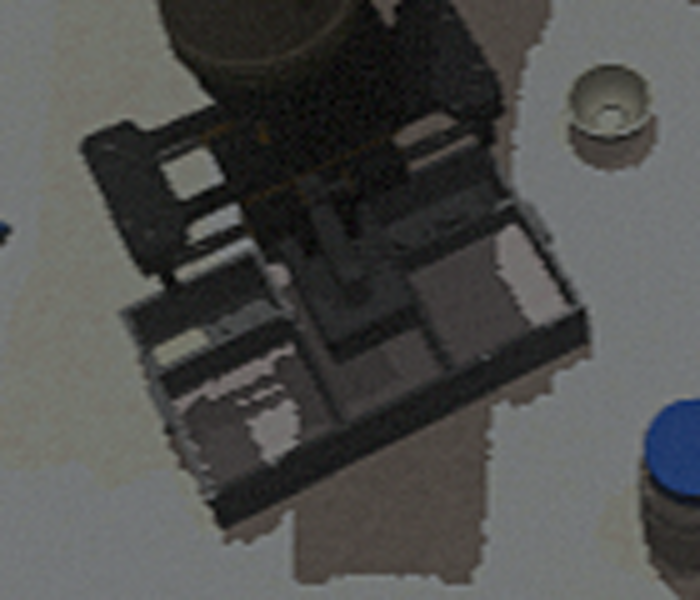

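View pics/w6.png

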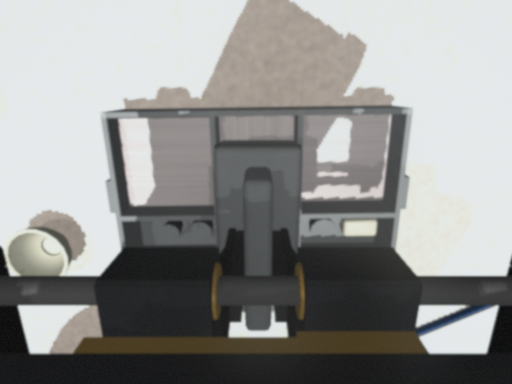

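```bash
python3 - <<'E'
from h import *
im=cams.camera("wrist")
im=cams.camera("wrist");c=cal("wrist");cv2.imwrite("pics/w6c.png",cv2.resize(im[90:270,90:430,::-1],None,fx=2.3,fy=2.3,interpolation=cv2.INTER_CUBIC))
np.save("w6cal.npy",np.array([*c[0].ravel(),*c[1].ravel(),*c[2]]))
plan(.5529,-.1998,.09,-7.8,4)
E
```

```text
t14.75 at [ 0.554  -0.1982  0.1215] yaw -7.4 F [-0.45  0.69 -2.53] w 0.0138 j7 -1.06
4 rows: dx -0.00021 dy 0.00043 dz 0.00788 spin 0.102
```

View pics/w6c.png

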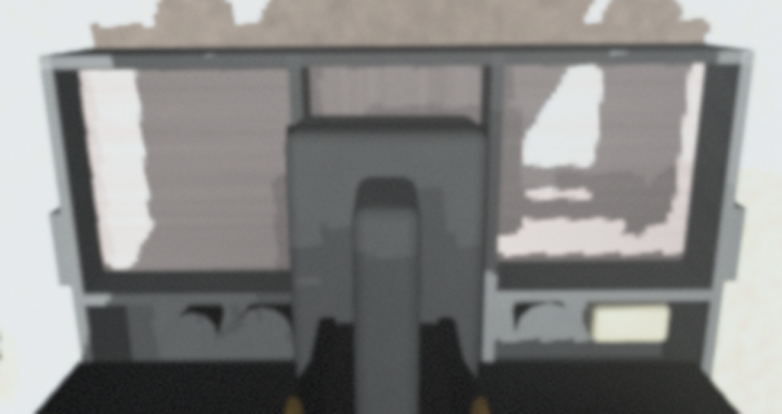

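```bash
python3 - <<'E'
from h import *
a=np.load("w6cal.npy");c=(a[:9].reshape(3,3),a[9:18].reshape(3,3),a[18:])
f=lambda x,y:ray("",90+(x+.5)/2.3-.5,90+(y+.5)/2.3-.5,.042,c)
L,Rr,d1,d2=[f(*p) for p in((42,53),(750,50),(300,60),(493,58))]
print(L,Rr,d1,d2);v=L-Rr;print(np.linalg.norm(v),np.degrees(np.arctan2(-v[0],v[1])))
y=np.radians(np.degrees(np.arctan2(-v[0],v[1])));ex=np.array([np.cos(y),np.sin(y)])
m=(L+Rr)[:2]/2;print("centre",m-.064*ex,(d1+d2)[:2]/2-.061*ex)
E
```

```text
[ 0.63223213 -0.10113786  0.042     ] [ 0.60478622 -0.31935903  0.042     ] [ 0.61979245 -0.18034793  0.042     ] [ 0.61264727 -0.24005186  0.042     ]
0.21994034574255 -7.168513885473801
centre [ 0.55500944 -0.20226201] [ 0.55569667 -0.20258783]
```

Emit:
arm_command(increments=[{"gripper": 0, "dx": 0, "dy": 0.0007, "dz": 0.006, "spin": 0}, {"gripper": 0, "dx": 0, "dy": 0.0007, "dz": 0.008, "spin": 0}, {"gripper": 0, "dx": 0, "dy": 0.0007, "dz": 0.008, "spin": 0}, {"gripper": 0, "dx": 0, "dy": 0, "dz": 0.008, "spin": 0}, {"gripper": 0, "dx": 0, "dy": 0, "dz": 0.006, "spin": 0}, {"gripper": 0, "dx": 0, "dy": 0, "dz": 0.004, "spin": 0}, {"gripper": 0, "dx": 0, "dy": 0, "dz": 0.002, "spin": 0}, {"gripper": 0, "dx": 0, "dy": 0, "dz": 0, "spin": 0}])

```text
time: 15.75
ee_pos: [0.5536, -0.2003, 0.0796]
eef_rot: [0.998, -0.064, 0.0, -0.0]
ft_force: [-0.2, 0.7, -3.2]
width: 0.0138
```

```bash
python3 - <<'E'
from h import *
plan(.554,-.201,.09,-7.8,4)
E
```

```text
t15.75 at [ 0.5536 -0.2003  0.0796] yaw -7.4 F [-0.15  0.69 -3.17] w 0.0138 j7 -1.02
4 rows: dx 0.00011 dy 0.00016 dz -0.00260 spin 0.105
```

Emit:
arm_command(increments=[{"gripper": 0, "dx": 0, "dy": 0.0005, "dz": 0.001, "spin": 0}, {"gripper": 0, "dx": 0, "dy": 0, "dz": 0.001, "spin": 0}, {"gripper": 0, "dx": 0, "dy": 0, "dz": 0.001, "spin": 0}, {"gripper": 0, "dx": 0, "dy": 0, "dz": 0.001, "spin": 0}, {"gripper": 0, "dx": 0, "dy": 0, "dz": 0.001, "spin": 0}, {"gripper": 0, "dx": 0, "dy": 0, "dz": 0.001, "spin": 0}, {"gripper": 0, "dx": 0, "dy": 0, "dz": 0.0005, "spin": 0}, {"gripper": 0, "dx": 0, "dy": 0, "dz": 0, "spin": 0}])

```text
time: 16.75
ee_pos: [0.5535, -0.2008, 0.0731]
eef_rot: [0.998, -0.064, -0.0, -0.0]
ft_force: [0.5, -0.2, -3.3]
width: 0.0144
```

Emit:
arm_command(increments=[{"gripper": 0, "dx": 0, "dy": 0, "dz": 0.001, "spin": 0}, {"gripper": 0, "dx": 0, "dy": 0, "dz": 0.001, "spin": 0}, {"gripper": 0, "dx": 0, "dy": 0, "dz": 0.001, "spin": 0}, {"gripper": 0, "dx": 0, "dy": 0, "dz": 0.001, "spin": 0}, {"gripper": 0, "dx": 0, "dy": 0, "dz": 0.001, "spin": 0}, {"gripper": 0, "dx": 0, "dy": 0, "dz": 0.001, "spin": 0}, {"gripper": 0, "dx": 0, "dy": 0, "dz": 0.0005, "spin": 0}, {"gripper": 0, "dx": 0, "dy": 0, "dz": 0, "spin": 0}])

```text
time: 17.75
ee_pos: [0.5536, -0.2008, 0.0666]
eef_rot: [0.998, -0.064, -0.0, -0.0]
ft_force: [0.1, -0.4, -3.3]
width: 0.014
```

Emit:
arm_command(increments=[{"gripper": 0, "dx": 0, "dy": 0, "dz": 0.001, "spin": 0}, {"gripper": 0, "dx": 0, "dy": 0, "dz": 0.001, "spin": 0}, {"gripper": 0, "dx": 0, "dy": 0, "dz": 0.001, "spin": 0}, {"gripper": 0, "dx": 0, "dy": 0, "dz": 0.001, "spin": 0}, {"gripper": 0, "dx": 0, "dy": 0, "dz": 0.001, "spin": 0}, {"gripper": 0, "dx": 0, "dy": 0, "dz": 0.001, "spin": 0}, {"gripper": 0, "dx": 0, "dy": 0, "dz": 0.0005, "spin": 0}, {"gripper": 0, "dx": 0, "dy": 0, "dz": 0, "spin": 0}])

```text
time: 18.75
ee_pos: [0.5547, -0.2011, 0.0625]
eef_rot: [0.998, -0.064, 0.001, -0.001]
ft_force: [-6.9, 5.4, 24.6]
width: 0.0142
```

Emit:
arm_command(increments=[{"gripper": 0, "dx": 0, "dy": 0, "dz": -0.001, "spin": 0}, {"gripper": 0, "dx": 0, "dy": 0, "dz": -0.001, "spin": 0}, {"gripper": 0, "dx": 0, "dy": 0, "dz": -0.001, "spin": 0}, {"gripper": 0, "dx": 0, "dy": 0, "dz": -0.001, "spin": 0}, {"gripper": 0, "dx": 0, "dy": 0, "dz": -0.0005, "spin": 0}, {"gripper": 0, "dx": 0, "dy": 0, "dz": 0, "spin": 0}, {"gripper": 0, "dx": 0, "dy": 0, "dz": 0, "spin": 0}, {"gripper": 0, "dx": 0, "dy": 0, "dz": 0, "spin": 0}])

```text
time: 19.75
ee_pos: [0.5535, -0.2008, 0.0645]
eef_rot: [0.998, -0.064, -0.0, -0.0]
ft_force: [1.8, 0.3, -0.6]
width: 0.0141
```

Emit:
arm_command(increments=[{"gripper": 18, "dx": 0, "dy": 0, "dz": 0, "spin": 0}, {"gripper": 22, "dx": 0, "dy": 0, "dz": 0, "spin": 0}, {"gripper": 30, "dx": 0, "dy": 0, "dz": 0, "spin": 0}, {"gripper": 40, "dx": 0, "dy": 0, "dz": 0, "spin": 0}, {"gripper": 50, "dx": 0, "dy": 0, "dz": 0, "spin": 0}, {"gripper": 50, "dx": 0, "dy": 0, "dz": -0.01, "spin": 0}, {"gripper": 50, "dx": 0, "dy": 0, "dz": -0.02, "spin": 0}, {"gripper": 70, "dx": 0, "dy": 0, "dz": -0.03, "spin": 0}])

```text
time: 20.75
ee_pos: [0.5534, -0.2009, 0.1261]
eef_rot: [0.998, -0.064, -0.0, 0.0]
ft_force: [0.2, 0.6, -0.2]
width: 0.0479
```

```bash
python3 - <<'E'
from h import *
im=cams.camera("wrist");cv2.imwrite("pics/w7.png",im[:,:,::-1]);c=cal("wrist")
plan(.452,.126,.21,82,16)
E
```

```text
t20.80 at [ 0.5551 -0.2021  0.1303] yaw -7.4 F [ 1.48 -1.93  2.89] w 0.0513 j7 -1.06
16 rows: dx 0.00699 dy -0.02279 dz -0.00498 spin -5.589
```

View pics/w7.png

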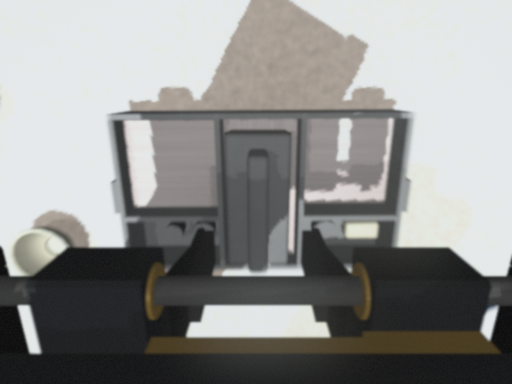

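```bash
python3 - <<'E'
from h import *
plan(.4468,.124,.21,82,16)
E
```

```text
t20.80 at [ 0.5551 -0.2021  0.1303] yaw -7.4 F [ 1.48 -1.93  2.89] w 0.0513 j7 -1.06
16 rows: dx 0.00661 dy -0.02288 dz -0.00498 spin -5.589
```

Emit:
arm_command(increments=[{"gripper": 100, "dx": 0.0066, "dy": -0.0229, "dz": -0.01, "spin": -5.6}, {"gripper": 100, "dx": 0.0066, "dy": -0.0229, "dz": -0.01, "spin": -5.6}, {"gripper": 100, "dx": 0.0066, "dy": -0.0229, "dz": -0.01, "spin": -5.6}, {"gripper": 100, "dx": 0.0066, "dy": -0.0229, "dz": -0.01, "spin": -5.6}, {"gripper": 100, "dx": 0.0066, "dy": -0.0229, "dz": -0.01, "spin": -5.6}, {"gripper": 100, "dx": 0.0066, "dy": -0.0229, "dz": -0.01, "spin": -5.6}, {"gripper": 100, "dx": 0.0066, "dy": -0.0229, "dz": -0.01, "spin": -5.6}, {"gripper": 100, "dx": 0.0066, "dy": -0.0229, "dz": -0.01, "spin": -5.6}])

```text
time: 21.8
ee_pos: [0.5659, -0.0144, 0.2058]
eef_rot: [0.946, 0.323, 0.0, 0.0]
ft_force: [-0.4, -0.9, 0.5]
width: 0.0868
```

```bash
python3 - <<'E'
from h import *
plan(.4468,.124,.21,82,8)
im=cams.camera("wrist");cv2.imwrite("pics/w8.png",im[:,:,::-1]);c=cal("wrist")
E
```

```text
t21.80 at [ 0.5659 -0.0144  0.2058] yaw 37.7 F [-0.38 -0.86  0.5 ] w 0.0868 j7 -0.76
8 rows: dx 0.00658 dy -0.02245 dz -0.00053 spin -5.541
```

View pics/w8.png

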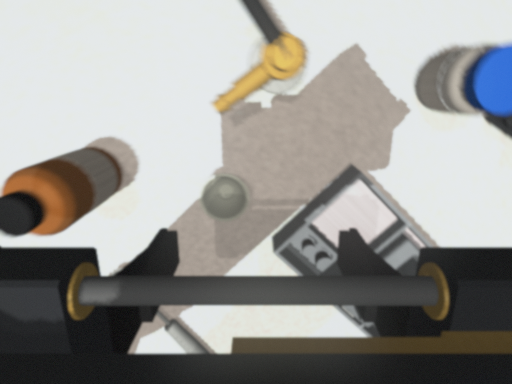

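Emit:
arm_command(increments=[{"gripper": 100, "dx": 0.0066, "dy": -0.0225, "dz": -0.002, "spin": -5.5}, {"gripper": 100, "dx": 0.0066, "dy": -0.0225, "dz": -0.002, "spin": -5.5}, {"gripper": 100, "dx": 0.0066, "dy": -0.0225, "dz": 0, "spin": -5.5}, {"gripper": 100, "dx": 0.0066, "dy": -0.0225, "dz": 0, "spin": -5.5}, {"gripper": 100, "dx": 0.0066, "dy": -0.0225, "dz": 0, "spin": -5.5}, {"gripper": 100, "dx": 0.0066, "dy": -0.0225, "dz": 0, "spin": -5.5}, {"gripper": 100, "dx": 0.0066, "dy": -0.0225, "dz": 0, "spin": -5.5}, {"gripper": 100, "dx": 0.0066, "dy": -0.0225, "dz": 0, "spin": -5.5}])

```text
time: 22.85
ee_pos: [0.4471, 0.1245, 0.2092]
eef_rot: [0.757, 0.653, 0.0, 0.0]
ft_force: [-0.4, 0.6, -0.1]
width: 0.0871
```

```bash
python3 - <<'E'
from h import *
cams.camera("wrist");cams.camera("wrist")
plan(.4468,.124,.21,82,8)
im=cams.camera("wrist");cv2.imwrite("pics/w9.png",im[:,:,::-1]);c=cal("wrist")
print(proj("wrist",(.4468,.124,.14)),proj("wrist",(.4468,.124,.0)))
E
```

```text
t22.95 at [0.4463 0.1254 0.2091] yaw 81.7 F [ 0.48 -0.13 -0.59] w 0.0874 j7 -0.55
8 rows: dx -0.00017 dy 0.00009 dz -0.00011 spin -0.039
[258.19133659 204.43950627] [258.10118741 163.79636157]
```

View pics/w9.png

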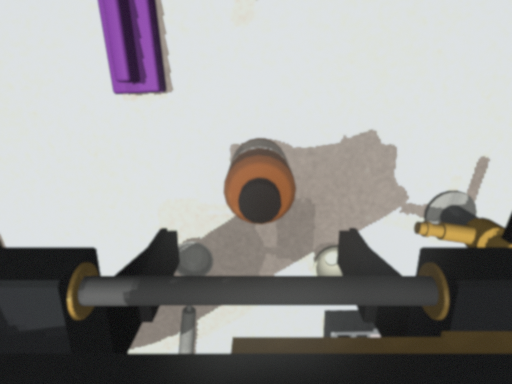

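Emit:
arm_command(increments=[{"gripper": 100, "dx": 0.001, "dy": 0, "dz": 0.015, "spin": 0}, {"gripper": 100, "dx": 0, "dy": 0, "dz": 0.025, "spin": 0}, {"gripper": 100, "dx": 0, "dy": 0, "dz": 0.025, "spin": 0}, {"gripper": 100, "dx": 0, "dy": 0, "dz": 0.025, "spin": 0}, {"gripper": 100, "dx": 0, "dy": 0, "dz": 0.02, "spin": 0}, {"gripper": 100, "dx": 0, "dy": 0, "dz": 0.014, "spin": 0}, {"gripper": 100, "dx": 0, "dy": 0, "dz": 0.008, "spin": 0}, {"gripper": 80, "dx": 0, "dy": 0, "dz": 0, "spin": 0}], grip_force=18)

```text
time: 24.0
ee_pos: [0.4478, 0.125, 0.0763]
eef_rot: [0.758, 0.652, -0.0, 0.0]
ft_force: [0.2, -0.3, 0.7]
width: 0.0821
```

Emit:
arm_command(increments=[{"gripper": 60, "dx": 0, "dy": 0, "dz": 0, "spin": 0}, {"gripper": 50, "dx": 0, "dy": 0, "dz": 0, "spin": 0}, {"gripper": 50, "dx": 0, "dy": 0, "dz": 0, "spin": 0}, {"gripper": 50, "dx": 0, "dy": 0, "dz": 0, "spin": 0}, {"gripper": 50, "dx": 0, "dy": 0, "dz": -0.002, "spin": 0}, {"gripper": 50, "dx": 0, "dy": 0, "dz": -0.01, "spin": 0}, {"gripper": 50, "dx": 0, "dy": 0, "dz": -0.02, "spin": 0}, {"gripper": 50, "dx": 0, "dy": 0, "dz": -0.025, "spin": 0}])

```text
time: 25.0
ee_pos: [0.4474, 0.1249, 0.1344]
eef_rot: [0.758, 0.652, -0.0, 0.0]
ft_force: [0.1, 0.4, -2.9]
width: 0.0614
```

```bash
python3 - <<'E'
from h import *
plan(.5688,-.2758,.22,82.5,24)
im=cams.camera("wrist");cv2.imwrite("pics/w10.png",im[:,:,::-1])
E
```

```text
t25.00 at [0.4474 0.1249 0.1344] yaw 81.4 F [ 0.07  0.41 -2.94] w 0.0614 j7 -0.48
24 rows: dx -0.01582 dy 0.00735 dz -0.00357 spin -0.046
```

View pics/w10.png

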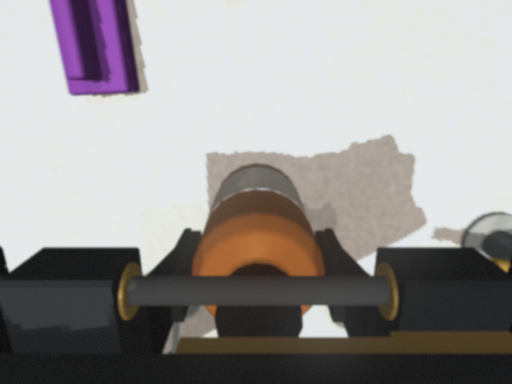

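```bash
python3 - <<'E'
from h import *
plan(.5688,-.2768,.2,82.5,16)
E
```

```text
t25.05 at [0.4492 0.1254 0.1374] yaw 81.4 F [ 2.95 -0.2   0.86] w 0.0614 j7 -0.49
16 rows: dx -0.02383 dy 0.01095 dz -0.00391 spin -0.071
```

Emit:
arm_command(increments=[{"gripper": 50, "dx": -0.01, "dy": 0.0046, "dz": -0.015, "spin": 0}, {"gripper": 50, "dx": -0.02, "dy": 0.0092, "dz": -0.015, "spin": 0}, {"gripper": 50, "dx": -0.025, "dy": 0.0115, "dz": -0.015, "spin": 0}, {"gripper": 50, "dx": -0.025, "dy": 0.0115, "dz": -0.015, "spin": 0}, {"gripper": 50, "dx": -0.025, "dy": 0.0115, "dz": 0, "spin": 0}, {"gripper": 50, "dx": -0.025, "dy": 0.0115, "dz": 0, "spin": 0}, {"gripper": 50, "dx": -0.025, "dy": 0.0115, "dz": 0, "spin": 0}, {"gripper": 50, "dx": -0.025, "dy": 0.0115, "dz": 0, "spin": 0}])

```text
time: 26.05
ee_pos: [0.5026, -0.0678, 0.194]
eef_rot: [0.758, 0.652, -0.0, 0.0]
ft_force: [-0.2, -0.1, -2.7]
width: 0.0614
```

```bash
python3 - <<'E'
from h import *
plan(.5688,-.2768,.2,82.5,8)
E
```

```text
t26.05 at [ 0.5026 -0.0678  0.194 ] yaw 81.3 F [-0.2  -0.08 -2.71] w 0.0614 j7 -0.01
8 rows: dx -0.02469 dy 0.01190 dz -0.00075 spin -0.145
```

Emit:
arm_command(increments=[{"gripper": 50, "dx": -0.03, "dy": 0.0144, "dz": 0, "spin": -0.1}, {"gripper": 50, "dx": -0.03, "dy": 0.0144, "dz": 0, "spin": -0.1}, {"gripper": 50, "dx": -0.03, "dy": 0.0144, "dz": 0, "spin": -0.1}, {"gripper": 50, "dx": -0.03, "dy": 0.0144, "dz": 0, "spin": -0.2}, {"gripper": 50, "dx": -0.03, "dy": 0.0144, "dz": 0, "spin": -0.2}, {"gripper": 50, "dx": -0.025, "dy": 0.012, "dz": 0.005, "spin": -0.2}, {"gripper": 50, "dx": -0.015, "dy": 0.0075, "dz": 0.01, "spin": -0.2}, {"gripper": 50, "dx": -0.0075, "dy": 0.0037, "dz": 0.01, "spin": -0.1}])

```text
time: 27.05
ee_pos: [0.5679, -0.2766, 0.1684]
eef_rot: [0.752, 0.659, -0.001, 0.0]
ft_force: [-0.6, 0.3, -3.0]
width: 0.0611
```

```bash
python3 - <<'E'
from h import *
cams.camera("wrist");cams.camera("wrist");
plan(.5688,-.2768,.13,82.5,4)
im=cams.camera("wrist");c=cal("wrist");np.save("w11cal.npy",np.array([*c[0].ravel(),*c[1].ravel(),*c[2]]));cv2.imwrite("pics/w11.png",im[:,:,::-1])
im=cams.camera("top");cv2.imwrite("pics/t11.png",cv2.resize(im[80:240,270:450,::-1],None,fx=4,fy=4,interpolation=cv2.INTER_CUBIC))
im=cams.camera("scene");cv2.imwrite("pics/s11.png",cv2.resize(im[180:310,110:260,::-1],None,fx=4.5,fy=4.5,interpolation=cv2.INTER_CUBIC))
E
```

```text
t27.15 at [ 0.5676 -0.2753  0.1675] yaw 82.5 F [ 0.14 -0.51 -2.75] w 0.0614 j7 0.57
4 rows: dx -0.00034 dy 0.00034 dz 0.00939 spin 0.009
```

View pics/w11.png

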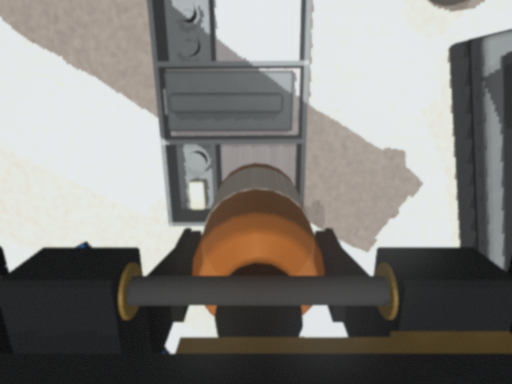

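View pics/s11.png

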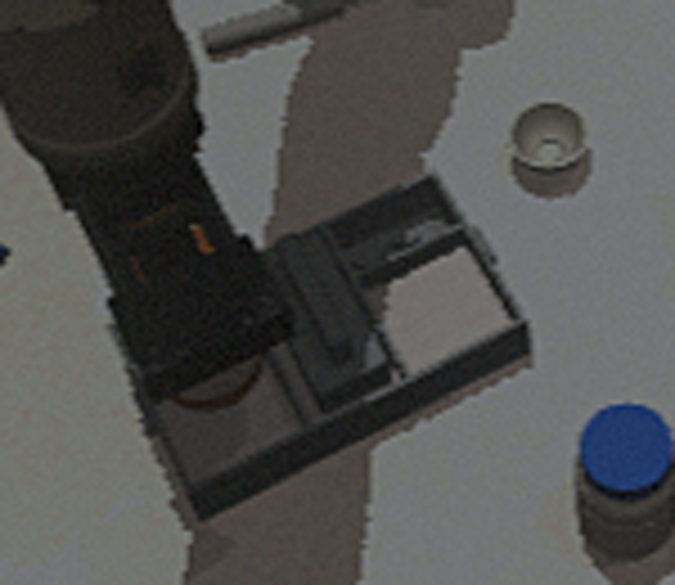

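```bash
python3 - <<'E'
import cv2
im=cv2.imread("pics/w11.png")[40:240,140:330];cv2.imwrite("pics/w11c.png",cv2.resize(im,None,fx=3,fy=3,interpolation=cv2.INTER_CUBIC))
E
```

```text
(no output)
```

View pics/w11c.png

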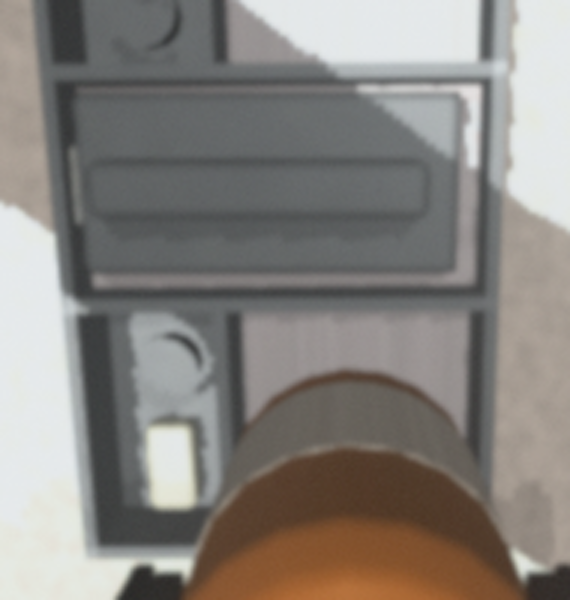

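```bash
python3 - <<'E'
from h import *
a=np.load("w11cal.npy");c=(a[:9].reshape(3,3),a[9:18].reshape(3,3),a[18:])
f=lambda x,y:ray("",140+(x+.5)/3-.5,40+(y+.5)/3-.5,.042,c)[:2]
P=dict(dR_l=(73,303),dR_r=(491,303),dL_l=(48,73),dL_r=(500,70),corner=(87,557),trough=(228,330),plusx=(485,330))
Q={k:f(*v) for k,v in P.items()}
for k,v in Q.items(): print(k,v.round(4))
print("mid",sum(Q[k] for k in("dR_l","dR_r","dL_l","dL_r"))/4)
th=np.radians(-7.5);ex=np.array([np.cos(th),np.sin(th)]);ey=np.array([-ex[1],ex[0]])
for ctr in ((.5529,-.1998),(.5553,-.2024)):
  for k,v in Q.items(): print(k,((v-ctr)@ex).round(4),((v-ctr)@ey).round(4))
E
```

```text
dR_l [ 0.4907 -0.2261]
dR_r [ 0.6116 -0.2418]
dL_l [ 0.4973 -0.1637]
dL_r [ 0.6197 -0.1789]
corner [ 0.4779 -0.3053]
trough [ 0.5342 -0.2397]
plusx [ 0.6092 -0.2495]
mid [ 0.55481706 -0.20260868]
dR_l -0.0583 -0.0342
dR_r 0.0637 -0.034
dL_l -0.0598 0.0286
dL_r 0.0635 0.0295
corner -0.0606 -0.1144
trough -0.0133 -0.042
plusx 0.0623 -0.0419
dR_l -0.061 -0.0319
dR_r 0.061 -0.0317
dL_l -0.0625 0.0308
dL_r 0.0607 0.0317
corner -0.0633 -0.1122
trough -0.016 -0.0398
plusx 0.0596 -0.0397
```

Emit:
arm_command(increments=[{"gripper": 50, "dx": -0.0008, "dy": 0.0005, "dz": 0.006, "spin": 0}, {"gripper": 50, "dx": -0.0008, "dy": 0.0005, "dz": 0.01, "spin": 0}, {"gripper": 50, "dx": 0, "dy": 0, "dz": 0.011, "spin": 0}, {"gripper": 50, "dx": 0, "dy": 0, "dz": 0.01, "spin": 0}, {"gripper": 50, "dx": 0, "dy": 0, "dz": 0.008, "spin": 0}, {"gripper": 50, "dx": 0, "dy": 0, "dz": 0.005, "spin": 0}, {"gripper": 50, "dx": 0, "dy": 0, "dz": 0.003, "spin": 0}, {"gripper": 50, "dx": 0, "dy": 0, "dz": 0, "spin": 0}])

```text
time: 28.3
ee_pos: [0.5696, -0.2759, 0.1156]
eef_rot: [0.751, 0.66, 0.0, -0.0]
ft_force: [-0.2, -0.2, -2.2]
width: 0.0613
```

```bash
python3 - <<'E'
from h import *
plan(.5683,-.2770,.11,82.5,4)
E
```

```text
t28.30 at [ 0.5696 -0.2759  0.1156] yaw 82.6 F [-0.2  -0.16 -2.18] w 0.0613 j7 0.60
4 rows: dx -0.00032 dy -0.00028 dz 0.00140 spin 0.030
```

Emit:
arm_command(increments=[{"gripper": 50, "dx": -0.001, "dy": -0.001, "dz": 0.001, "spin": 0}, {"gripper": 50, "dx": 0, "dy": 0, "dz": 0.001, "spin": 0}, {"gripper": 50, "dx": 0, "dy": 0, "dz": 0.001, "spin": 0}, {"gripper": 50, "dx": 0, "dy": 0, "dz": 0.001, "spin": 0}, {"gripper": 50, "dx": 0, "dy": 0, "dz": 0.001, "spin": 0}, {"gripper": 50, "dx": 0, "dy": 0, "dz": 0.001, "spin": 0}, {"gripper": 50, "dx": 0, "dy": 0, "dz": 0, "spin": 0}, {"gripper": 50, "dx": 0, "dy": 0, "dz": 0, "spin": 0}])

```text
time: 29.3
ee_pos: [0.5684, -0.2767, 0.1096]
eef_rot: [0.751, 0.66, 0.0, -0.0]
ft_force: [0.4, 0.4, -2.7]
width: 0.0613
```

Emit:
arm_command(increments=[{"gripper": 50, "dx": 0, "dy": 0, "dz": 0.001, "spin": 0}, {"gripper": 50, "dx": 0, "dy": 0, "dz": 0.001, "spin": 0}, {"gripper": 50, "dx": 0, "dy": 0, "dz": 0.001, "spin": 0}, {"gripper": 50, "dx": 0, "dy": 0, "dz": 0.001, "spin": 0}, {"gripper": 50, "dx": 0, "dy": 0, "dz": 0.001, "spin": 0}, {"gripper": 50, "dx": 0, "dy": 0, "dz": 0.001, "spin": 0}, {"gripper": 50, "dx": 0, "dy": 0, "dz": 0, "spin": 0}, {"gripper": 50, "dx": 0, "dy": 0, "dz": 0, "spin": 0}])

```text
time: 30.3
ee_pos: [0.5684, -0.2767, 0.1036]
eef_rot: [0.751, 0.66, 0.0, -0.0]
ft_force: [-0.4, 0.0, -3.1]
width: 0.061
```

Emit:
arm_command(increments=[{"gripper": 50, "dx": 0, "dy": 0, "dz": 0.001, "spin": 0}, {"gripper": 50, "dx": 0, "dy": 0, "dz": 0.001, "spin": 0}, {"gripper": 50, "dx": 0, "dy": 0, "dz": 0.001, "spin": 0}, {"gripper": 50, "dx": 0, "dy": 0, "dz": 0.001, "spin": 0}, {"gripper": 50, "dx": 0, "dy": 0, "dz": 0.001, "spin": 0}, {"gripper": 50, "dx": 0, "dy": 0, "dz": 0.001, "spin": 0}, {"gripper": 50, "dx": 0, "dy": 0, "dz": 0, "spin": 0}, {"gripper": 50, "dx": 0, "dy": 0, "dz": 0, "spin": 0}])

```text
time: 31.3
ee_pos: [0.5684, -0.2767, 0.0976]
eef_rot: [0.751, 0.66, 0.0, 0.0]
ft_force: [-0.5, -0.7, -3.4]
width: 0.0611
```

Emit:
arm_command(increments=[{"gripper": 50, "dx": 0, "dy": 0, "dz": 0.001, "spin": 0}, {"gripper": 50, "dx": 0, "dy": 0, "dz": 0.001, "spin": 0}, {"gripper": 50, "dx": 0, "dy": 0, "dz": 0.001, "spin": 0}, {"gripper": 50, "dx": 0, "dy": 0, "dz": 0.001, "spin": 0}, {"gripper": 50, "dx": 0, "dy": 0, "dz": 0.001, "spin": 0}, {"gripper": 50, "dx": 0, "dy": 0, "dz": 0.001, "spin": 0}, {"gripper": 50, "dx": 0, "dy": 0, "dz": 0, "spin": 0}, {"gripper": 50, "dx": 0, "dy": 0, "dz": 0, "spin": 0}])

```text
time: 32.3
ee_pos: [0.5685, -0.2768, 0.0918]
eef_rot: [0.751, 0.66, 0.0, 0.0]
ft_force: [-1.7, 0.7, 2.8]
width: 0.061
```

Emit:
arm_command(increments=[{"gripper": 50, "dx": 0, "dy": 0, "dz": -0.0008, "spin": 0}, {"gripper": 72, "dx": 0, "dy": 0, "dz": 0, "spin": 0}, {"gripper": 76, "dx": 0, "dy": 0, "dz": 0, "spin": 0}, {"gripper": 82, "dx": 0, "dy": 0, "dz": 0, "spin": 0}, {"gripper": 92, "dx": 0, "dy": 0, "dz": 0, "spin": 0}, {"gripper": 92, "dx": 0, "dy": 0, "dz": 0, "spin": 0}, {"gripper": 92, "dx": 0, "dy": 0, "dz": -0.01, "spin": 0}, {"gripper": 92, "dx": 0, "dy": 0, "dz": -0.02, "spin": 0}])

```text
time: 33.3
ee_pos: [0.5682, -0.2766, 0.1231]
eef_rot: [0.751, 0.66, -0.0, -0.0]
ft_force: [0.6, 0.9, 0.4]
width: 0.0801
```

Emit:
arm_command(increments=[{"gripper": 92, "dx": 0, "dy": 0, "dz": -0.025, "spin": 0}, {"gripper": 92, "dx": 0, "dy": 0, "dz": -0.025, "spin": 0}, {"gripper": 92, "dx": 0, "dy": 0, "dz": -0.025, "spin": 0}, {"gripper": 92, "dx": 0, "dy": 0, "dz": -0.025, "spin": 0}, {"gripper": 100, "dx": 0.02, "dy": -0.005, "dz": -0.015, "spin": 0}, {"gripper": 100, "dx": 0.03, "dy": -0.005, "dz": 0, "spin": 0}, {"gripper": 100, "dx": 0.04, "dy": -0.006, "dz": 0, "spin": 0}, {"gripper": 100, "dx": 0.045, "dy": -0.006, "dz": 0, "spin": 0}])

```text
time: 34.3
ee_pos: [0.5638, -0.1397, 0.239]
eef_rot: [0.752, 0.66, 0.001, 0.0]
ft_force: [1.3, -0.5, 0.2]
width: 0.0867
```

```bash
python3 - <<'E'
from h import *
plan(.471,.319,.22,82.5,16)
im=cams.camera("top");cv2.imwrite("pics/t12.png",cv2.resize(im[80:240,270:450,::-1],None,fx=4,fy=4,interpolation=cv2.INTER_CUBIC))
E
```

```text
t34.30 at [ 0.5638 -0.1397  0.239 ] yaw 82.5 F [ 1.32 -0.47  0.17] w 0.0867 j7 0.27
16 rows: dx 0.02767 dy -0.00949 dz 0.00119 spin 0.002
```

View pics/t12.png

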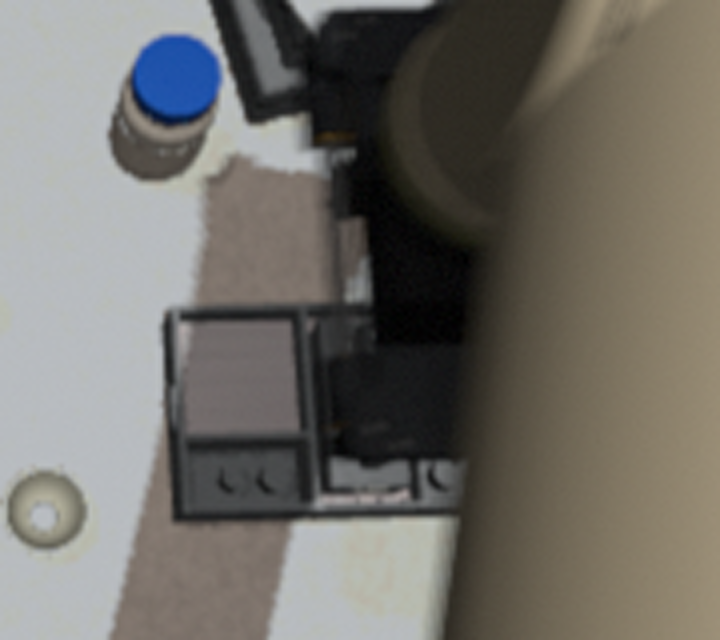

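Emit:
arm_command(increments=[{"gripper": 100, "dx": 0.045, "dy": -0.0152, "dz": 0, "spin": 0}, {"gripper": 100, "dx": 0.045, "dy": -0.0152, "dz": 0, "spin": 0}, {"gripper": 100, "dx": 0.045, "dy": -0.0152, "dz": 0, "spin": 0}, {"gripper": 100, "dx": 0.045, "dy": -0.0152, "dz": 0, "spin": 0}, {"gripper": 100, "dx": 0.045, "dy": -0.0152, "dz": 0, "spin": 0}, {"gripper": 100, "dx": 0.045, "dy": -0.0152, "dz": 0, "spin": 0}, {"gripper": 100, "dx": 0.045, "dy": -0.0152, "dz": 0, "spin": 0}, {"gripper": 100, "dx": 0.035, "dy": -0.0123, "dz": 0, "spin": 0}])

```text
time: 35.35
ee_pos: [0.491, 0.2241, 0.2388]
eef_rot: [0.751, 0.66, 0.001, -0.0]
ft_force: [0.2, -0.2, 0.1]
width: 0.0867
```

```bash
python3 - <<'E'
from h import *
plan(.471,.319,.22,82.5,4)
im=cams.camera("wrist");cv2.imwrite("pics/w13.png",im[:,:,::-1])
print(proj("wrist",(.471,.319,.158)),proj("wrist",(.471,.319,.02)))
im=cams.camera("top");cv2.imwrite("pics/t13.png",cv2.resize(im[80:240,270:450,::-1],None,fx=4,fy=4,interpolation=cv2.INTER_CUBIC))
E
```

```text
t35.35 at [0.491  0.2241 0.2388] yaw 82.7 F [ 0.17 -0.17  0.12] w 0.0867 j7 -0.52
4 rows: dx 0.02289 dy -0.00801 dz 0.00471 spin 0.040
[216.96139355  80.87245212] [231.96623874  84.1446609 ]
```

View pics/w13.png

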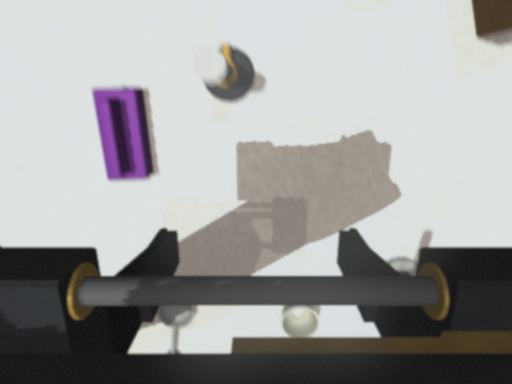

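View pics/t13.png

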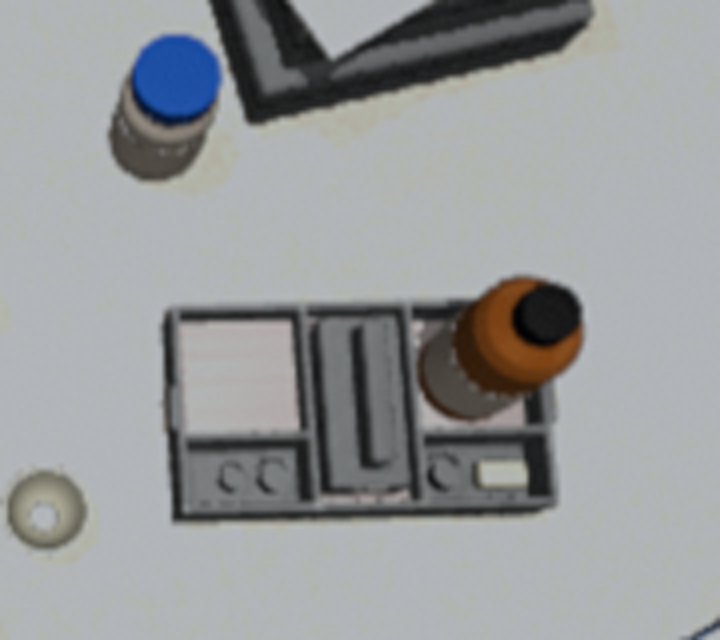

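Emit:
arm_command(increments=[{"gripper": 100, "dx": 0.025, "dy": -0.009, "dz": 0.003, "spin": 0}, {"gripper": 100, "dx": 0.025, "dy": -0.009, "dz": 0.003, "spin": 0}, {"gripper": 100, "dx": 0.02, "dy": -0.007, "dz": 0.003, "spin": 0}, {"gripper": 100, "dx": 0.015, "dy": -0.005, "dz": 0.003, "spin": 0}, {"gripper": 100, "dx": 0.007, "dy": -0.002, "dz": 0.003, "spin": 0}, {"gripper": 100, "dx": 0, "dy": 0, "dz": 0.003, "spin": 0}, {"gripper": 100, "dx": 0, "dy": 0, "dz": 0, "spin": 0}, {"gripper": 100, "dx": 0, "dy": 0, "dz": 0, "spin": 0}])

```text
time: 36.45
ee_pos: [0.4716, 0.317, 0.2197]
eef_rot: [0.752, 0.66, 0.0, -0.0]
ft_force: [0.3, 0.2, -0.2]
width: 0.0868
```

```bash
python3 - <<'E'
from h import *
plan(.471,.319,.106,82.5,8)
print(proj("wrist",(.471,.319,.158)),proj("wrist",(.471,.319,.02)))
c=cal("wrist")
im=cams.camera("wrist");cv2.imwrite("pics/w14.png",im[:,:,::-1])
print(ray("",259,213,.158,c),c)
E
```

```text
t36.45 at [0.4716 0.317  0.2197] yaw 82.6 F [ 0.25  0.18 -0.16] w 0.0868 j7 -0.64
8 rows: dx 0.00023 dy -0.00011 dz 0.01421 spin 0.007
[257.50707321 204.35482399] [257.67642394 163.08337091]
[0.47120871 0.3122595  0.158     ] (array([[328.17662643,   0.        , 257.76793377],
       [  0.        , 328.17662643, 191.11825113],
       [  0.        ,   0.        ,   1.        ]]), array([[ 9.91530669e-01, -1.29871286e-01, -6.17313179e-04],
       [-1.23833228e-01, -9.46843074e-01,  2.96906593e-01],
       [-3.91441398e-02, -2.94315549e-01, -9.54906327e-01]]), array([-0.42567229,  0.32298763,  0.4994895 ]))
```

View pics/w14.png

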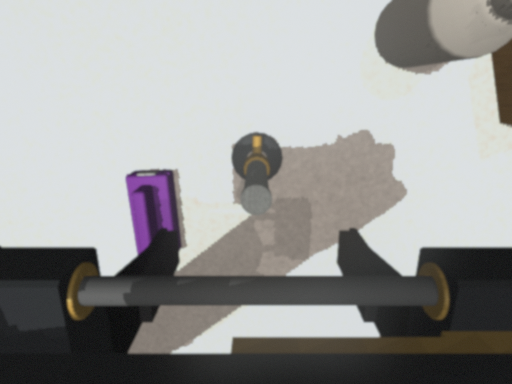

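Emit:
arm_command(increments=[{"gripper": 100, "dx": 0.0025, "dy": 0, "dz": 0.01, "spin": 0}, {"gripper": 100, "dx": 0.0025, "dy": 0, "dz": 0.02, "spin": 0}, {"gripper": 100, "dx": 0, "dy": 0, "dz": 0.022, "spin": 0}, {"gripper": 80, "dx": 0, "dy": 0, "dz": 0.022, "spin": 0}, {"gripper": 60, "dx": 0, "dy": 0, "dz": 0.018, "spin": 0}, {"gripper": 50, "dx": 0, "dy": 0, "dz": 0.012, "spin": 0}, {"gripper": 40, "dx": 0, "dy": 0, "dz": 0.007, "spin": 0}, {"gripper": 35, "dx": 0, "dy": 0, "dz": 0.001, "spin": 0}], grip_force=20)

```text
time: 37.5
ee_pos: [0.472, 0.3227, 0.1073]
eef_rot: [0.751, 0.66, -0.0, -0.0]
ft_force: [-1.1, -0.7, 0.1]
width: 0.0446
```

Emit:
arm_command(increments=[{"gripper": 5, "dx": 0, "dy": 0, "dz": 0, "spin": 0}, {"gripper": 5, "dx": 0, "dy": 0, "dz": 0, "spin": 0}, {"gripper": 5, "dx": 0, "dy": 0, "dz": 0, "spin": 0}, {"gripper": 5, "dx": 0, "dy": 0, "dz": 0, "spin": 0}, {"gripper": 5, "dx": 0, "dy": 0, "dz": -0.003, "spin": 0}, {"gripper": 5, "dx": 0, "dy": 0, "dz": -0.015, "spin": 0}, {"gripper": 5, "dx": 0, "dy": 0, "dz": -0.03, "spin": 0}, {"gripper": 5, "dx": 0, "dy": 0, "dz": -0.03, "spin": 0}])

```text
time: 38.5
ee_pos: [0.472, 0.3224, 0.187]
eef_rot: [0.751, 0.66, 0.0, 0.0]
ft_force: [-0.2, 0.6, -2.9]
width: 0.0194
```

```bash
python3 - <<'E'
from h import *
plan(.5869,-.1351,.24,82.5,16)
im=cams.camera("wrist");cv2.imwrite("pics/w15.png",im[:,:,::-1])
E
```

```text
t38.50 at [0.472  0.3224 0.187 ] yaw 82.6 F [-0.22  0.56 -2.87] w 0.0194 j7 -0.63
16 rows: dx -0.02742 dy 0.01083 dz -0.00331 spin 0.006
```

View pics/w15.png

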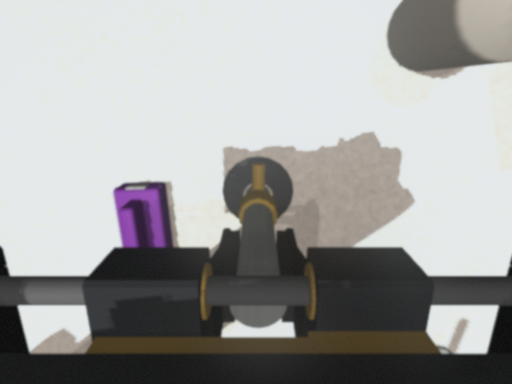

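Emit:
arm_command(increments=[{"gripper": 5, "dx": -0.015, "dy": 0.006, "dz": -0.02, "spin": 0}, {"gripper": 5, "dx": -0.03, "dy": 0.0118, "dz": -0.02, "spin": 0}, {"gripper": 5, "dx": -0.035, "dy": 0.0138, "dz": -0.015, "spin": 0}, {"gripper": 5, "dx": -0.035, "dy": 0.0138, "dz": 0, "spin": 0}, {"gripper": 5, "dx": -0.035, "dy": 0.0138, "dz": 0, "spin": 0}, {"gripper": 5, "dx": -0.035, "dy": 0.0138, "dz": 0, "spin": 0}, {"gripper": 5, "dx": -0.035, "dy": 0.0138, "dz": 0, "spin": 0}, {"gripper": 5, "dx": -0.035, "dy": 0.0138, "dz": 0, "spin": 0}])

```text
time: 39.55
ee_pos: [0.5386, 0.0542, 0.2407]
eef_rot: [0.752, 0.66, -0.0, -0.0]
ft_force: [0.1, -1.2, -3.3]
width: 0.0197
```

```bash
python3 - <<'E'
from h import *
plan(.5869,-.1351,.18,82.5,8)
E
```

```text
t39.55 at [0.5386 0.0542 0.2407] yaw 82.6 F [ 0.1  -1.2  -3.34] w 0.0197 j7 -0.17
8 rows: dx -0.02267 dy 0.00906 dz 0.00758 spin 0.007
```

Emit:
arm_command(increments=[{"gripper": 5, "dx": -0.035, "dy": 0.014, "dz": 0, "spin": 0}, {"gripper": 5, "dx": -0.035, "dy": 0.014, "dz": 0, "spin": 0}, {"gripper": 5, "dx": -0.035, "dy": 0.014, "dz": 0.005, "spin": 0}, {"gripper": 5, "dx": -0.03, "dy": 0.012, "dz": 0.01, "spin": 0}, {"gripper": 5, "dx": -0.022, "dy": 0.0088, "dz": 0.01, "spin": 0}, {"gripper": 5, "dx": -0.014, "dy": 0.0056, "dz": 0.01, "spin": 0}, {"gripper": 5, "dx": -0.008, "dy": 0.003, "dz": 0.01, "spin": 0}, {"gripper": 5, "dx": -0.0024, "dy": 0.001, "dz": 0.005, "spin": 0}])

```text
time: 40.55
ee_pos: [0.5868, -0.133, 0.1899]
eef_rot: [0.751, 0.66, -0.0, -0.0]
ft_force: [0.1, -1.2, -3.0]
width: 0.0195
```

```bash
python3 - <<'E'
from h import *
cams.camera("wrist");cams.camera("wrist")
plan(.5869,-.1351,.148,82.5,4)
im=cams.camera("wrist");cv2.imwrite("pics/w16.png",im[:,:,::-1])
im=cams.camera("scene");cv2.imwrite("pics/s16.png",cv2.resize(im[150:310,110:290,::-1],None,fx=4,fy=3.7,interpolation=cv2.INTER_CUBIC))
E
```

```text
t40.65 at [ 0.5871 -0.1321  0.19  ] yaw 82.6 F [-0.05 -0.22 -3.53] w 0.0198 j7 0.30
4 rows: dx -0.00074 dy 0.00006 dz 0.01050 spin 0.031
```

View pics/w16.png

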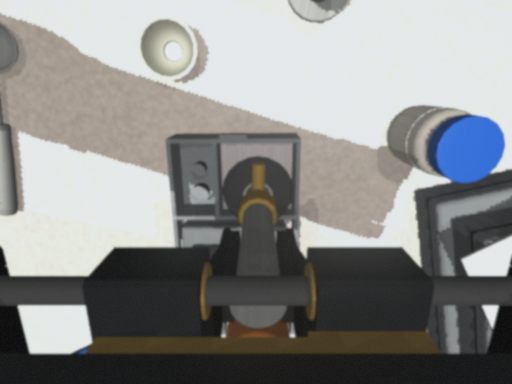

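View pics/s16.png

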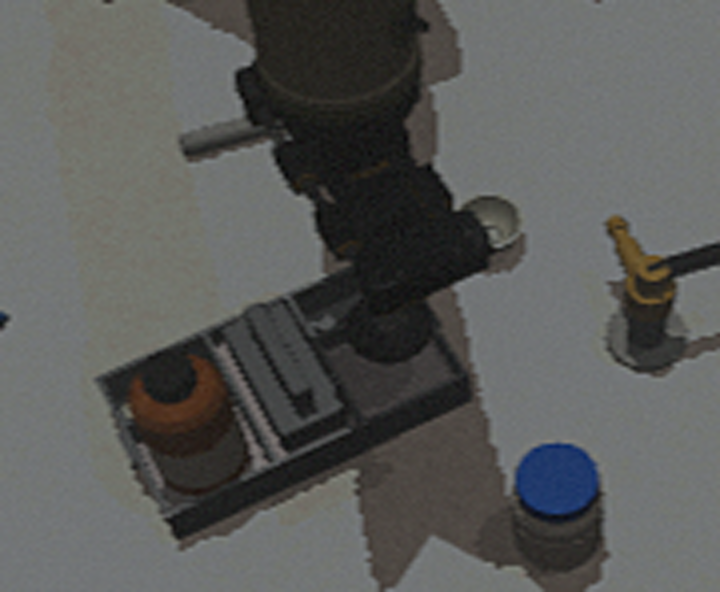

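Emit:
arm_command(increments=[{"gripper": 5, "dx": -0.001, "dy": 0, "dz": 0.006, "spin": 0}, {"gripper": 5, "dx": -0.001, "dy": 0, "dz": 0.009, "spin": 0}, {"gripper": 5, "dx": -0.0005, "dy": 0, "dz": 0.009, "spin": 0}, {"gripper": 5, "dx": 0, "dy": 0, "dz": 0.008, "spin": 0}, {"gripper": 5, "dx": 0, "dy": 0, "dz": 0.006, "spin": 0}, {"gripper": 5, "dx": 0, "dy": 0, "dz": 0.004, "spin": 0}, {"gripper": 5, "dx": 0, "dy": 0, "dz": 0.002, "spin": 0}, {"gripper": 5, "dx": 0, "dy": 0, "dz": 0, "spin": 0}])

```text
time: 41.75
ee_pos: [0.5871, -0.1348, 0.1464]
eef_rot: [0.751, 0.66, 0.0, -0.0]
ft_force: [0.3, -0.2, -3.5]
width: 0.0198
```

```bash
python3 - <<'E'
from h import *
plan(.5869,-.1351,.144,82.5,4)
E
```

```text
t41.75 at [ 0.5871 -0.1348  0.1464] yaw 82.6 F [ 0.28 -0.17 -3.47] w 0.0198 j7 0.33
4 rows: dx -0.00008 dy -0.00005 dz 0.00061 spin 0.030
```

Now feel down, 5 mm per call.

Emit:
arm_command(increments=[{"gripper": 5, "dx": 0, "dy": 0, "dz": 0.001, "spin": 0}, {"gripper": 5, "dx": 0, "dy": 0, "dz": 0.001, "spin": 0}, {"gripper": 5, "dx": 0, "dy": 0, "dz": 0.001, "spin": 0}, {"gripper": 5, "dx": 0, "dy": 0, "dz": 0.001, "spin": 0}, {"gripper": 5, "dx": 0, "dy": 0, "dz": 0.001, "spin": 0}, {"gripper": 5, "dx": 0, "dy": 0, "dz": 0, "spin": 0}, {"gripper": 5, "dx": 0, "dy": 0, "dz": 0, "spin": 0}, {"gripper": 5, "dx": 0, "dy": 0, "dz": 0, "spin": 0}])

```text
time: 42.75
ee_pos: [0.5871, -0.1349, 0.1415]
eef_rot: [0.751, 0.66, 0.0, 0.0]
ft_force: [0.5, 0.1, -3.3]
width: 0.0196
```

Emit:
arm_command(increments=[{"gripper": 5, "dx": 0, "dy": 0, "dz": 0.001, "spin": 0}, {"gripper": 5, "dx": 0, "dy": 0, "dz": 0.001, "spin": 0}, {"gripper": 5, "dx": 0, "dy": 0, "dz": 0.001, "spin": 0}, {"gripper": 5, "dx": 0, "dy": 0, "dz": 0.001, "spin": 0}, {"gripper": 5, "dx": 0, "dy": 0, "dz": 0.001, "spin": 0}, {"gripper": 5, "dx": 0, "dy": 0, "dz": 0, "spin": 0}, {"gripper": 5, "dx": 0, "dy": 0, "dz": 0, "spin": 0}, {"gripper": 5, "dx": 0, "dy": 0, "dz": 0, "spin": 0}])

```text
time: 43.75
ee_pos: [0.5871, -0.1348, 0.1365]
eef_rot: [0.751, 0.66, 0.0, -0.0]
ft_force: [0.2, -0.5, -2.3]
width: 0.0195
```

Emit:
arm_command(increments=[{"gripper": 5, "dx": 0, "dy": 0, "dz": 0.0005, "spin": 0}, {"gripper": 5, "dx": 0, "dy": 0, "dz": 0.0005, "spin": 0}, {"gripper": 5, "dx": 0, "dy": 0, "dz": 0.0005, "spin": 0}, {"gripper": 5, "dx": 0, "dy": 0, "dz": 0.0005, "spin": 0}, {"gripper": 5, "dx": 0, "dy": 0, "dz": 0.0005, "spin": 0}, {"gripper": 5, "dx": 0, "dy": 0, "dz": 0.0005, "spin": 0}, {"gripper": 5, "dx": 0, "dy": 0, "dz": 0, "spin": 0}, {"gripper": 5, "dx": 0, "dy": 0, "dz": 0, "spin": 0}])

```text
time: 44.75
ee_pos: [0.5871, -0.1348, 0.1334]
eef_rot: [0.751, 0.66, 0.0, -0.0]
ft_force: [-0.2, -0.1, -3.0]
width: 0.0194
```

Emit:
arm_command(increments=[{"gripper": 5, "dx": 0, "dy": 0, "dz": 0.001, "spin": 0}, {"gripper": 5, "dx": 0, "dy": 0, "dz": 0.001, "spin": 0}, {"gripper": 5, "dx": 0, "dy": 0, "dz": 0.001, "spin": 0}, {"gripper": 5, "dx": 0, "dy": 0, "dz": 0.001, "spin": 0}, {"gripper": 5, "dx": 0, "dy": 0, "dz": 0.001, "spin": 0}, {"gripper": 5, "dx": 0, "dy": 0, "dz": 0, "spin": 0}, {"gripper": 5, "dx": 0, "dy": 0, "dz": 0, "spin": 0}, {"gripper": 5, "dx": 0, "dy": 0, "dz": 0, "spin": 0}])

```text
time: 45.75
ee_pos: [0.5873, -0.1349, 0.1286]
eef_rot: [0.751, 0.66, 0.0, 0.0]
ft_force: [-1.3, 0.5, 4.8]
width: 0.0194
```

Emit:
arm_command(increments=[{"gripper": 5, "dx": 0, "dy": 0, "dz": -0.001, "spin": 0}, {"gripper": 5, "dx": 0, "dy": 0, "dz": 0, "spin": 0}, {"gripper": 24, "dx": 0, "dy": 0, "dz": 0, "spin": 0}, {"gripper": 28, "dx": 0, "dy": 0, "dz": 0, "spin": 0}, {"gripper": 40, "dx": 0, "dy": 0, "dz": 0, "spin": 0}, {"gripper": 60, "dx": 0, "dy": 0, "dz": 0, "spin": 0}, {"gripper": 70, "dx": 0, "dy": 0, "dz": 0, "spin": 0}, {"gripper": 70, "dx": 0, "dy": 0, "dz": 0, "spin": 0}])

```text
time: 46.75
ee_pos: [0.5871, -0.1348, 0.1294]
eef_rot: [0.751, 0.66, 0.0, -0.0]
ft_force: [0.3, -0.3, 0.2]
width: 0.0556
```

Emit:
arm_command(increments=[{"gripper": 80, "dx": 0, "dy": 0, "dz": -0.005, "spin": 0}, {"gripper": 80, "dx": 0, "dy": 0, "dz": -0.015, "spin": 0}, {"gripper": 80, "dx": 0, "dy": 0, "dz": -0.025, "spin": 0}, {"gripper": 80, "dx": 0, "dy": 0, "dz": -0.03, "spin": 0}, {"gripper": 80, "dx": 0, "dy": 0, "dz": -0.03, "spin": 0}, {"gripper": 80, "dx": 0, "dy": 0, "dz": -0.02, "spin": 0}, {"gripper": 80, "dx": 0.01, "dy": 0, "dz": -0.01, "spin": 0}, {"gripper": 80, "dx": 0.02, "dy": 0, "dz": 0, "spin": 0}])

```text
time: 47.75
ee_pos: [0.5912, -0.1047, 0.2651]
eef_rot: [0.752, 0.66, 0.0, 0.0]
ft_force: [0.3, 1.2, -1.0]
width: 0.0699
```

Emit:
arm_command(increments=[{"gripper": 80, "dx": 0.04, "dy": -0.01, "dz": 0, "spin": 0}, {"gripper": 80, "dx": 0.04, "dy": -0.01, "dz": 0, "spin": 0}, {"gripper": 80, "dx": 0.04, "dy": -0.01, "dz": 0, "spin": 0}, {"gripper": 80, "dx": 0.04, "dy": -0.01, "dz": 0, "spin": 0}, {"gripper": 80, "dx": 0.04, "dy": -0.01, "dz": 0, "spin": 0}, {"gripper": 80, "dx": 0.02, "dy": 0, "dz": 0, "spin": 0}, {"gripper": 80, "dx": 0.01, "dy": 0, "dz": 0, "spin": 0}, {"gripper": 80, "dx": 0, "dy": 0, "dz": 0, "spin": 0}])

```text
time: 48.75
ee_pos: [0.5711, 0.129, 0.2641]
eef_rot: [0.751, 0.66, -0.0, 0.0]
ft_force: [-0.1, 0.2, -1.2]
width: 0.0696
```

```bash
python3 - <<'E'
from h import *
st()
im=cams.camera("top");cv2.imwrite("pics/t17.png",im[:,:,::-1]);cv2.imwrite("pics/t17c.png",cv2.resize(im[80:240,230:430,::-1],None,fx=4,fy=3.7,interpolation=cv2.INTER_CUBIC))
im=cams.camera("scene");cv2.imwrite("pics/s17.png",cv2.resize(im[150:310,110:310,::-1],None,fx=4,fy=3.7,interpolation=cv2.INTER_CUBIC))
E
```

```text
t48.75 at [0.5711 0.129  0.2641] yaw 82.6 F [-0.05  0.17 -1.17] w 0.0696 j7 -0.22
8 rows: dx -0.02519 dy -0.06871 dz 0.03302 spin 0.000
```

View pics/t17c.png

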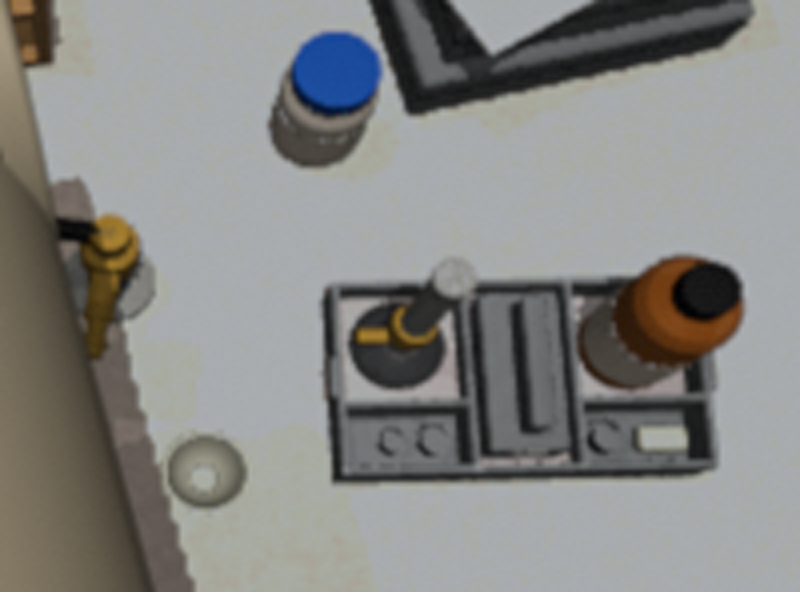

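View pics/s17.png

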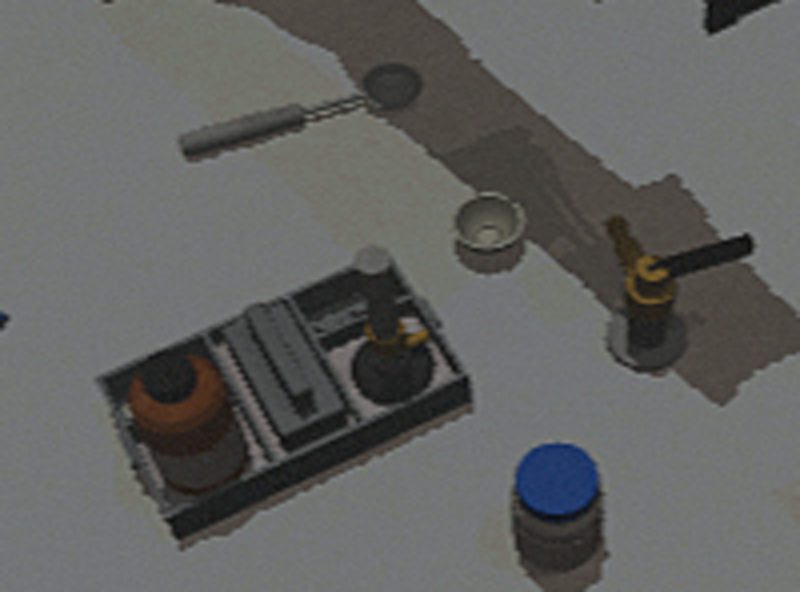

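```bash
python3 - <<'E'
from h import *
f=lambda x,y,z:ray("top",230+(x+.5)/4-.5,80+(y+.5)/3.7-.5,z)[:2].round(4)
print("burner foot",f(398,343,.043),"lip",f(455,278,.181),"pocket L .5869 -.1351")
print("cap",f(708,291,.156),"pocket R .5683 -.2759")
print("case top",(f(480,293,.05)+f(555,290,.05)+f(568,450,.05)+f(490,455,.05))/4,"mid .5548 -.2025")
E
```

```text
burner foot [ 0.5849 -0.1323] lip [ 0.5859 -0.1347] pocket L .5869 -.1351
cap [ 0.5655 -0.2731] pocket R .5683 -.2759
case top [ 0.554075 -0.2009  ] mid .5548 -.2025
```

All parts are within 4 mm of their pocket centres, upright and released, so I'm handing in.

```bash
python3 - <<'E'
from bench import job
print(job.close_job())
E
```

```text
the job is handed in; nothing more can be done
None
```

I shut the tap, packed all three parts in the order you asked for, and handed the job in at about 49 s of the 72 s allowed. The hand-in reports no verdict, so the results below rest on my own checks.

- **Tap:** I pushed the handle clockwise until the force rose to about 17 N at the stop (limit 45 N), then backed off. In the pictures the handle stands square to the nozzle.
- **Case:** The grey one went into the middle pocket first, and I left the purple look-alike alone. It met the rest harder than I meant, at about 28 N, still under the 45 N limit. I eased it back to roughly its own weight before letting go.
- **Bottle and burner:** The amber bottle went into the right (-y) pocket and the burner into the left (+y) one. They touched down at about 6 N and 8 N and were released there.

In the last overhead check the case was about 2 mm from its pocket centre, and the burner and bottle up to 4 mm (limit 14 mm). The burner's foot and lip agree to about 3 mm, so it stands upright; the bottle looks upright too. Dish and jar look unmoved in the last pictures. I did not look at the wash bottle again at the end, but the gripper never went near it.

One thing disagreed: the overhead and wrist cameras placed the tray about 3 mm apart. I used the wrist-camera value for the two tall parts, because it fitted the tray's known dimensions. The case went in on a compromise between the two and sits slightly towards the +y side of its pocket.

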